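# Lever open the peg tub and put the pegs away

## Robot

A 6-joint arm with a two-finger parallel gripper is mounted at the origin on the work surface. World frame = base frame: x ahead of the robot, y to its left, z up, the work surface at z = 0. Lengths are in m, angles in rad, forces in N, time in s.
With the tool pointing down it reaches from about 0.3 to 0.95 m from the base axis. Payload 3.1 kg.
Tool frame: the origin (TCP) lies at the very end of the fingers, on their centre line; the grasp point (between the pads) lies 19 mm behind it; x points along the fingers, y is the direction in which the jaws open and shut, and the axes are right-handed (so a half turn about x gives the same grasp; the last joint's range is limited). The gripper opens to 85 mm and grips with 20 to 120 N. Pads are 22 mm wide; open, the fingers measure 114 mm over their backs; the gripper's body (76 mm by 85 mm) begins 54 mm behind the grasp point. The pads swing forward as they close: fully open they stand 13 mm farther back than shut.
Start: joints at [1.223, 0.308, 1.634, -0, 1.2, -0.07], TCP at [0.171, 0.601, 0.209] pointing down, gripper open.
Joint ranges: [-3.06, 3.06], [-0.79, 1.96], [0.05, 2.63], [-1.19, 4.34], [0.05, 2.64], [-2.94, 2.94]. Speed limits (rad/s): [2.79, 2.79, 3.14, 3.14, 3.14, 3.14].

## Interface

Orientations are given as a rotation vector (axis times angle).
In Python, from bench import telemetry, cams, arm gives the robot as it stands.
- The arm moves only by the tool step_arm, never from a script. Its argument "moves" is one flat list of numbers, 7 for each row, row after row: the shift along the tool's x, y, z in units of 60 mm (1.0 is 60 mm), then the turn, a rotation vector about the tool's x, y, z in units of 10 degrees (1.0 is 10 degrees), then the finger opening in mm, from 0 to 85.4. In form: [x, y, z, wx, wy, wz, jaw, x, y, z, wx, wy, wz, jaw, ...]. A call has exactly 8 rows; each row shifts and turns the pose as measured when the row begins, along the tool's axes as they then stand; what a row does not reach is not made up. A row lasts 1/8 s, in which the tool goes at most 62.5 mm and 10.7 degrees, less where a joint would pass 70% of its speed; a pose out of reach is approached as far as the arm can. A call is refused whole if a number of a shift passes 1 or a number of a turn 1, either way. A call with a gripper value outside its range is refused whole. The fingers move at their own pace and stop on an object; "grip_force" is the grip in N (left out, the last holds). Time passes only in rows, so rows that do not move let the fingers close, or fill a call up. It gives the time, the measured TCP pose, the force and the opening at its end, in the units of the state.
- telemetry.observe(): the state, without advancing time (a new reading comes with each control period).
- cams.snapshot(name): name is "side" or "top" or "wrist"; returns the picture (400x640x3 uint8, red, green, blue); there is no depth.
- cams.calibration(name): a dict with "fx", "fy", "cx", "cy" (pixels), "origin" and "attitude" of the camera in the world. Camera axes: x right, y down, z forward; pixel columns grow to the right and rows downward; lengths in m; the calibration is good to about 2 mm. A picture is of the moment at which its call begins: read the wrist's pose just before it. calibration takes no time and is no camera call; for the wrist camera it gives the pose at the moment of the call.
- arm.sign_off(): hands the job in, once; it reports no verdict.
The state is a dict: "t": time; "q": joint angles; "dq": joint speeds; "tau": joint torques, N m; "eef_pos": TCP position; "eef_rot": TCP orientation; "contact_force": force on the tool from outside, world axes, zero at the start; "torque": the same for the moment, N m; "grip_width": finger opening in m.
Only numpy, scipy, OpenCV 4.12 (cv2) and the standard library are available. Lean on these libraries where they do the work, as an engineer would, in place of code of your own. Each camera call takes 0.05 s, during which the arm holds its last target.

## Task

Pull the scraper out of its upright holder and, with the lid still shut, lever up the tub's tight lid with the scraper's blade under its lip, keeping the fingers off the lid until the blade has raised it; then swing the lid wide open until it stands about upright. Put every clothes peg lying on the ledge into the tub, shut the lid fully again, and leave the scraper standing blade down in its holder. Leave the other things on the ledge where they are.

Things in the scene. Friction and masses are not known exactly. Their poses are not given: they have to be found in the camera images.
- tub: Blue plastic peg tub, fixed to the ledge (it does not slide). Outside 160 (its x) x 200 (its y) x 90 mm high, walls and floor 5 mm. Origin: centre of its underside; z up. The lid is hinged along its +x side; the lip to be levered is on its -x side. On the -x side a rib 14 mm wide runs along the outside of the wall, its top 78 mm above the ledge, leaving a 12 mm high gap under the lid's lip.
- tub_lid (a joint): Angle of the tub's lid in rad: 0 shut, grows as the lip rises, stops at 1.75 (just past upright). The hinge is stiff: the lid stays at any angle; it takes about 3 N at the lip. The lid is a flat blue plate 178 x 212 x 6 mm with a thin white panel on top (2 mm), no handle; its lip overhangs the tub's -x wall by 14 mm and its underside lies 90 mm above the ledge when shut.
- lid_lip (a point): Middle of the lower edge of the lid's free lip (moves with the lid); 178 mm from the hinge line.
- lid_hinge (a point): Middle of the hinge line, 84 mm from the tub's centre along the tub's +x, 90 mm above the ledge; the line runs along the tub's y.
- scraper: Flat scraper standing blade down in the holder. Origin: middle of the blade's end. z runs from the blade up the handle; blade 28 (y) x 3 (x) x 115 mm long, wooden handle 28 (y) x 18 (x) mm from 115 to 198 mm. 120 g. It may lean by up to 0.15 rad in the holder.
- scraper_grip (a point): Middle of the scraper's handle, 158 mm from the blade's end.
- holder: Grey plastic upright holder, fixed, on a 90 x 100 mm base plate 8 mm thick. Origin: centre of its underside; z up. One slot, 14 mm (its x) by 40 mm (its y), floor 8 mm and upper rim 93 mm above the ledge, two flared guide lips above it to 106 mm.
- peg0: Wooden clothes peg lying on its side, 80 (x) x 20 (y) x 14 mm high, 20 g. Origin: centre of its underside. Three to five pegs are present; None if absent.
- peg1: Wooden clothes peg lying on its side, 80 (x) x 20 (y) x 14 mm high, 20 g. Origin: centre of its underside. Three to five pegs are present; None if absent.
- peg2: Wooden clothes peg lying on its side, 80 (x) x 20 (y) x 14 mm high, 20 g. Origin: centre of its underside. Three to five pegs are present; None if absent.
- peg3: Wooden clothes peg lying on its side, 80 (x) x 20 (y) x 14 mm high, 20 g. Origin: centre of its underside. Three to five pegs are present; None if absent.
- peg4: Wooden clothes peg lying on its side, 80 (x) x 20 (y) x 14 mm high, 20 g. Origin: centre of its underside. Three to five pegs are present; None if absent.
- pot_lid_a: Aluminium pot lid, 140 mm across, 46 mm high with its knob. Bystander. Origin: centre of its underside.
- pot_lid_b: Aluminium pot lid, 120 mm across, 46 mm high with its knob. Bystander. Origin: centre of its underside.
- saucer: White ceramic saucer, 110 mm across, 18 mm high. Bystander. Origin: centre of its underside.
- detergent: Green detergent bottle, 70 mm across, 210 mm high. Bystander. Origin: centre of its underside.
- scrub_brush: Scrubbing brush, 150 (x) x 55 x 42 mm high. Bystander. Origin: centre of its underside.
- soap: Yellow bar of soap, 80 (x) x 50 x 26 mm. Bystander. Origin: centre of its underside.
- mug: Blue mug, 80 mm across, 85 mm high, handle to its +y. Bystander. Origin: centre of its underside.
Things that resemble listed ones, but are neither listed nor needed, are in the scene too. What is shaped like the peg1 but black or purple is not meant.

How it is judged:
On the way, in this order (a step that is already met when the one before it is completed fails the run):
1. the scraper is pulled out of the holder while the lid is still shut (z of scraper in the frame of holder above 0.095 m and value of joint tub_lid below 0.05 rad), for 0.1 s.
2. the blade, and not the fingers, holds the lid's lip raised (value of joint tub_lid between 0.1 and 0.9 rad and contact force between scraper and tub_lid above 0.3 N and contact force between each of the arm, the fingers and tub_lid below 0.1 N), for 0.1 s.
3. the lid stands wide open (value of joint tub_lid above 1.4 rad), for 0.2 s.
At the end, for the whole second after the job is handed in: The lid is shut (below 0.05 rad), every peg that is present lies inside the tub, and the scraper stands blade down in its holder (blade end within 22 mm of the slot's axis and below 30 mm height, leaning less than 0.3 rad), at rest (value of joint tub_lid below 0.05 rad and x of peg0 in the frame of tub between -0.08 and 0.08 m and y of peg0 in the frame of tub between -0.1 and 0.1 m and z of peg0 in the frame of tub between 0 and 0.09 m and x of peg1 in the frame of tub between -0.08 and 0.08 m and y of peg1 in the frame of tub between -0.1 and 0.1 m and z of peg1 in the frame of tub between 0 and 0.09 m and x of peg2 in the frame of tub between -0.08 and 0.08 m and y of peg2 in the frame of tub between -0.1 and 0.1 m and z of peg2 in the frame of tub between 0 and 0.09 m and x of peg3 in the frame of tub between -0.08 and 0.08 m and y of peg3 in the frame of tub between -0.1 and 0.1 m and z of peg3 in the frame of tub between 0 and 0.09 m and x of peg4 in the frame of tub between -0.08 and 0.08 m and y of peg4 in the frame of tub between -0.1 and 0.1 m and z of peg4 in the frame of tub between 0 and 0.09 m and horizontal distance between scraper and holder below 0.022 m and height (world z) of scraper below 0.03 m and angle between scraper's own z axis and vertical below 0.3 rad and linear speed of scraper below 0.03 m/s); the robot touches nothing.
It fails at once if one of the other things on the ledge is moved by more than 40 mm (distance of any of pot_lid_a, pot_lid_b, saucer, detergent, scrub_brush, soap, mug from where it was at the start of the episode above 0.04 m).
Of peg0, peg1, peg2, peg3, peg4 only 3 to 5 are there at a start; the rules pass over those that are not, and their reading is None.
At some moment in a run one of peg0, peg1, peg2, peg3, peg4 may be knocked a few centimetres aside while the robot is not near it.
It also fails if it takes over 210 s, if anything falls off the work surface, if the arm or the gripper's body presses on something with over 40 N, if the wrist force passes 120 N, or if a joint passes its speed limit or range.

## Working session

There is one attempt and no reset: what is moved stays moved. The work goes in short steps, Python scripts to look and compute and a tool call to move; the robot and the scene stay as the last step left them, time stands still between calls to the robot, and variables do not carry over. Pictures are saved under pics/ and viewed, and the job is handed in when it is done.

Besides the shell and the picture viewer there is one more tool, called as a command line: name --argument value ..., lists and objects as JSON in quotes. step_arm: Moves the arm, as the interface text tells. Its arguments: {"type":"object","properties":{"moves":{"type":"array"},"grip_force":{"type":"number"}},"required":["moves"]}

```bash
ls -la; mkdir -p pics
python3 - <<'E'
from bench import telemetry,cams
import cv2
s=telemetry.observe();print({k:s[k] for k in('t','eef_pos','eef_rot','grip_width','contact_force')})
for n in('side','top','wrist'):
    c=cams.calibration(n);print(n,c)
    cv2.imwrite(f'pics/{n}0.png',cams.snapshot(n)[:,:,::-1])
E
```

```text
total 12
drwxr-xr-x  3 agent agent 4096 Dec  7 14:36 .
drwxr-xr-x 23 root  root  4096 Dec  7 14:36 ..
drwxr-xr-x  2 agent agent 4096 Dec  7 14:36 pics
{'t': 0.0, 'eef_pos': array([0.17112483, 0.60021103, 0.20754267]), 'eef_rot': array([ 0.21627694,  1.56027298, -0.21981837]), 'grip_width': 0.08552185499171097, 'contact_force': array([-0.16704514,  0.19825063,  0.28022564])}
side {'fx': 507.3221745030073, 'fy': 507.3221745030073, 'cx': 317.5267634327476, 'cy': 198.28350726998116, 'origin': array([ 0.09778449, -0.97917404,  0.98920625]), 'attitude': array([-2.19525457,  0.44284911, -0.24609866])}
top {'fx': 516.5032811780153, 'fy': 516.5032811780153, 'cx': 320.76669620420387, 'cy': 200.41621526480043, 'origin': array([0.37803262, 0.02435977, 1.75525712]), 'attitude': array([-2.17089675,  2.15509568, -0.1246029 ])}
wrist {'fx': 328.0601910647824, 'fy': 328.0601910647824, 'cx': 321.57962696449647, 'cy': 195.5752203857713, 'origin': array([0.10539215, 0.62079697, 0.37230778]), 'attitude': array([2.32034581, 1.75065503, 0.2453071 ])}
```

View pics/top0.png

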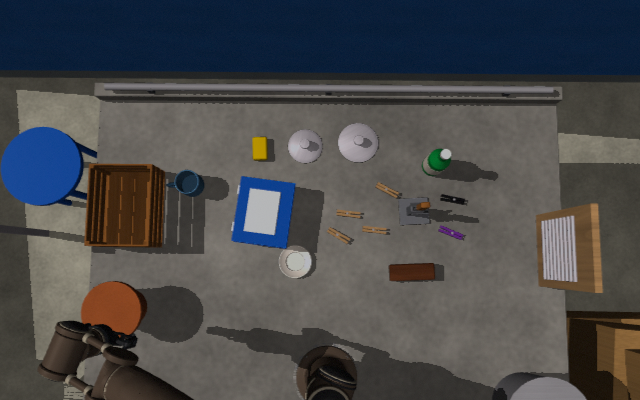

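View pics/side0.png

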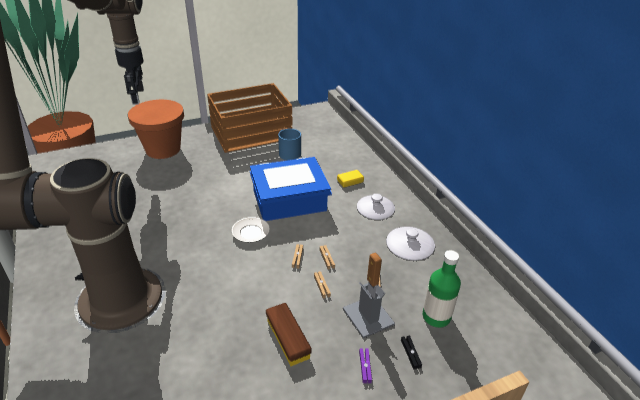

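View pics/wrist0.png

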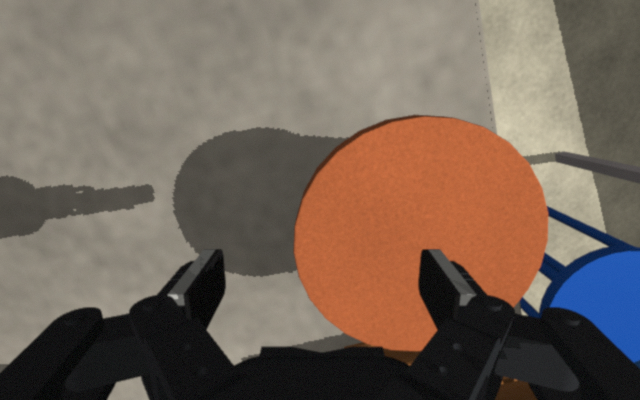

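```bash
cat > h.py <<'E'
import numpy as np,cv2
from scipy.spatial.transform import Rotation as R
from bench import telemetry,cams
def ray(c,u,v):
    d=R.from_rotvec(c['attitude']).as_matrix()@np.array([(u-c['cx'])/c['fx'],(v-c['cy'])/c['fy'],1]);return np.array(c['origin']),d/np.linalg.norm(d)
def onz(c,u,v,z):
    o,d=ray(c,u,v);return o+d*(z-o[2])/d[2]
def proj(c,p):
    q=R.from_rotvec(c['attitude']).as_matrix().T@(np.array(p)-c['origin']);return np.array([c['fx']*q[0]/q[2]+c['cx'],c['fy']*q[1]/q[2]+c['cy']])
def tri(c1,u1,c2,u2):
    o1,d1=ray(c1,*u1);o2,d2=ray(c2,*u2)
    A=np.stack([d1,-d2],1);t=np.linalg.lstsq(A,o2-o1,rcond=None)[0]
    a=o1+t[0]*d1;b=o2+t[1]*d2;return (a+b)/2,np.linalg.norm(a-b)
def save(im,name,crop=None,k=1):
    if crop: x0,y0,x1,y1=crop;im=im[y0:y1,x0:x1]
    im=cv2.resize(im,None,fx=k,fy=k,interpolation=cv2.INTER_CUBIC);cv2.imwrite('pics/'+name+'.png',im[:,:,::-1] )
def st():
    s=telemetry.observe();Rm=R.from_rotvec(s['eef_rot']).as_matrix();return s,np.array(s['eef_pos']),Rm
def need(p,Rt=None):
    """shift in tool units (60mm) and turn in 10deg units to reach pose"""
    s,e,Rm=st();d=Rm.T@(np.array(p)-e)/0.06
    w=np.zeros(3) if Rt is None else np.degrees(R.from_matrix(Rm.T@Rt).as_rotvec())/10
    return np.round(d,2),np.round(w,2)
def down(yaw):
    """tool x down, tool y (jaw) horizontal at world angle yaw"""
    x=np.array([0,0,-1.]);y=np.array([np.cos(yaw),np.sin(yaw),0]);return np.stack([x,y,np.cross(x,y)],1)
E
python3 - <<'E'
from h import *
t=cv2.imread('pics/top0.png')[:,:,::-1];s=cv2.imread('pics/side0.png')[:,:,::-1]
save(t,'topc',(220,120,480,290),3);save(s,'sidec',(220,120,480,390),3)
save(s,'sidet',(240,140,340,230),7)
save(s,'sideh',(330,240,430,350),6)
E
```

```text
(no output)
```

View pics/topc.png

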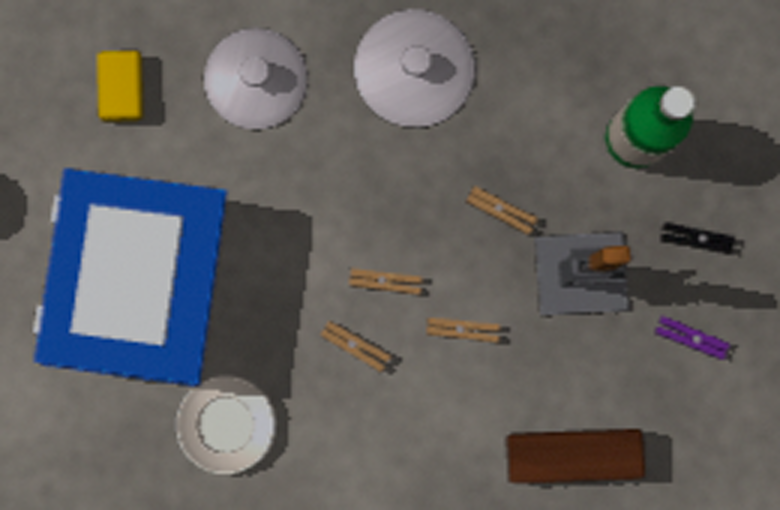

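View pics/sidet.png

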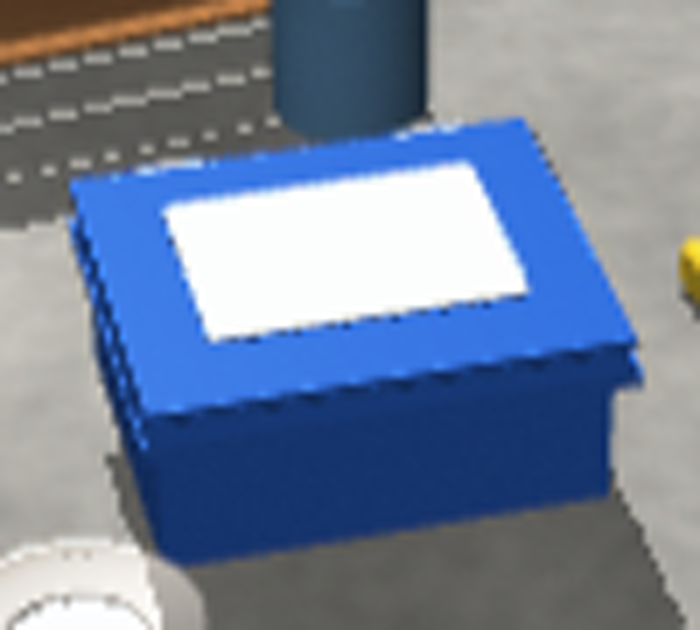

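View pics/sideh.png

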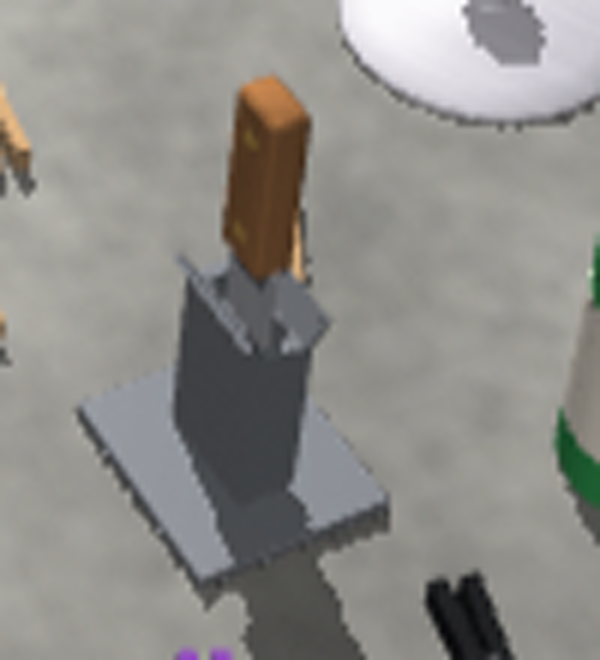

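Run:
```python
from h import *
t=cv2.imread('pics/top0.png')[:,:,::-1];s=cv2.imread('pics/side0.png')[:,:,::-1]
T=cams.calibration('top');S=cams.calibration('side')
h=cv2.cvtColor(t,cv2.COLOR_RGB2HSV)
def big(m,x0,y0,x1,y1):
    z=np.zeros_like(m);z[y0:y1,x0:x1]=m[y0:y1,x0:x1];c,_=cv2.findContours(z,0,2);return sorted(c,key=cv2.contourArea)[::-1]
m=cv2.inRange(h,(105,150,80),(125,255,255))
c=big(m,225,165,310,260)[0];b=cv2.boxPoints(cv2.minAreaRect(c));print('lid px',b)
P=np.array([onz(T,u,v,.096) for u,v in b]);print(P.round(4),'sides',np.linalg.norm(P-np.roll(P,1,0),axis=1).round(4),'c',P.mean(0).round(4))
m=cv2.inRange(h,(5,90,100),(20,255,255))
for c in big(m,310,170,400,250)[:6]:
    if cv2.contourArea(c)<10: continue
    r=cv2.minAreaRect(c);b=cv2.boxPoints(r);P=np.array([onz(T,u,v,.01) for u,v in b]);print('peg',np.round(r[0],1),P.mean(0).round(4),'sides',np.linalg.norm(P-np.roll(P,1,0),axis=1).round(4)[:2], 'ends',[x.round(3) for x in P])
save(t,'toph',(385,180,450,240),10)
for n,(u,v) in dict(tub=(250,215)).items():pass
# side views of scraper handle top
```

```text
lid px [[231.17995 240.74002]
 [240.51997 175.36002]
 [295.12    183.16   ]
 [285.77997 248.54001]]
[[0.4362 0.3097 0.096 ]
 [0.6484 0.285  0.096 ]
 [0.6241 0.1072 0.096 ]
 [0.4126 0.1344 0.096 ]] sides [0.1769 0.2137 0.1795 0.2133] c [0.5303 0.2091 0.096 ]
peg [337.9 234.6] [ 0.4624 -0.0351  0.01  ] sides [0.0791 0.0203] ends [array([0.474, 0.004, 0.01 ]), array([ 0.491, -0.006,  0.01 ]), array([ 0.451, -0.074,  0.01 ]), array([ 0.434, -0.064,  0.01 ])]
peg [386.7 189.6] [ 0.617 -0.201  0.01 ] sides [0.0789 0.0201] ends [array([ 0.626, -0.161,  0.01 ]), array([ 0.644, -0.17 ,  0.01 ]), array([ 0.608, -0.241,  0.01 ]), array([ 0.59 , -0.232,  0.01 ])]
peg [373.7 229.4] [ 0.4809 -0.156   0.01  ] sides [0.0786 0.0187] ends [array([ 0.476, -0.116,  0.01 ]), array([ 0.494, -0.118,  0.01 ]), array([ 0.486, -0.196,  0.01 ]), array([ 0.468, -0.194,  0.01 ])]
peg [348.3 213.2] [ 0.5352 -0.0701  0.01  ] sides [0.0786 0.019 ] ends [array([ 0.53, -0.03,  0.01]), array([ 0.549, -0.032,  0.01 ]), array([ 0.54, -0.11,  0.01]), array([ 0.521, -0.108,  0.01 ])]
```

View pics/toph.png

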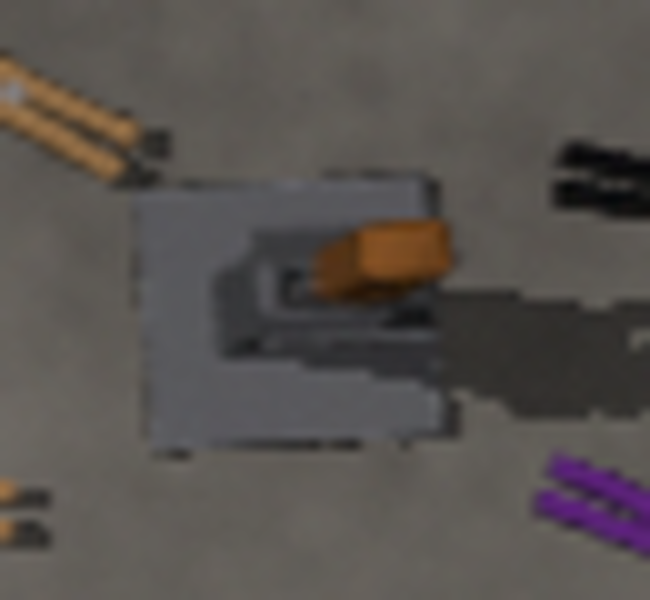

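Run:
```python
from h import *
T=cams.calibration('top');S=cams.calibration('side')
P=np.array([onz(T,u,v,.008) for u,v in [(398.5,199),(428.5,197.5),(429.5,223.5),(400,225)]]);print(P.round(4),np.linalg.norm(P-np.roll(P,1,0),axis=1).round(4),P.mean(0))
c=P.mean(0)
print('top z.205',onz(T,425.6,204.7,.205))
print('tri',tri(T,(425.6,204.7),S,(376,257.2)))
# handle bottom in side: (235,240)..(262,278),(290,270)?
Q=[onz(S,330+u/6,240+v/6,.008) for u,v in[(80,408),(205,583),(388,500)]];print(np.round(Q,4))
# tub: proj check
tc=np.array([.5303,.2091,.096]);
# guide lips: side px vs expected
for z in(.093,.106):print(z,proj(T,[c[0],c[1],z]),(proj(S,[c[0],c[1],z])-[330,240])*6)
```

```text
[[ 0.5852 -0.2412  0.008 ]
 [ 0.5912 -0.3436  0.008 ]
 [ 0.5024 -0.3455  0.008 ]
 [ 0.4966 -0.2455  0.008 ]] [0.0887 0.1025 0.0887 0.1002] [ 0.54385861 -0.29393781  0.008     ]
top z.205 [ 0.54516221 -0.29296158  0.205     ]
tri (array([ 0.54866675, -0.29478225,  0.20384215]), np.float64(0.0073431518374829936))
[[ 0.5043 -0.2526  0.008 ]
 [ 0.5115 -0.35    0.008 ]
 [ 0.5983 -0.3424  0.008 ]]
0.093 [418.88007084 208.76355665] [228.74060809 310.8018185 ]
0.106 [419.649834   208.36702509] [231.48865631 288.02993737]
```

Run:
```python
from h import *
s,e,Rm=st();print(Rm.round(2));print(s['q'])
for yaw in(0,np.pi,np.pi/2,-np.pi/2):print(yaw,need([.40,-.29,.38],down(yaw)))
```

```text
[[-0.    0.27  0.96]
 [-0.    0.96 -0.27]
 [-1.   -0.   -0.  ]]
[ 1.22330287e+00  3.08814528e-01  1.63487092e+00  3.10369229e-06
  1.19973534e+00 -6.96499630e-02]
0 (array([ -2.85, -13.23,   7.74]), array([7.41, 0.01, 0.01]))
3.141592653589793 (array([ -2.85, -13.23,   7.74]), array([-1.059e+01, -1.000e-02,  1.000e-02]))
1.5707963267948966 (array([ -2.85, -13.23,   7.74]), array([-1.59, -0.  ,  0.01]))
-1.5707963267948966 (array([ -2.85, -13.23,   7.74]), array([1.641e+01, 1.000e-02, 0.000e+00]))
```

step_arm --moves '[-1,0,0,0,0,0,85,-1,0,0,0,0,0,85,-0.7,0,0.5,0,0,0,85,0,-0.7,0.7,0,0,0,85,0,-0.8,0.6,0,0,0,85,0,-0.8,0.6,0,0,0,85,0,-0.8,0.6,0,0,0,85,0,-0.8,0.6,0,0,0,85]'

```text
t: 1.15
eef_pos: [0.3177, 0.3106, 0.3721]
eef_rot: [0.205, 1.559, -0.218]
contact_force: [2.2, -0.2, -0.4]
grip_width: 0.0851
```

Run:
```python
from h import *
s,e,Rm=st();print(e,s['q'],s['t']);print(need([.545,-.31,.38],down(0)))
```

```text
[0.31774519 0.31055899 0.37210941] [ 0.6809355  -0.16221133  1.81208733 -0.0065736   1.49691569 -0.61955015] 1.15
(array([-0.04, -8.96,  6.41]), array([7.45, 0.04, 0.03]))
```

step_arm --moves '[0,-0.8,0.6,0,0,0,85,0,-0.8,0.6,0,0,0,85,0,-0.8,0.6,0,0,0,85,0,-0.8,0.6,0,0,0,85,0,-0.8,0.6,0,0,0,85,0,-0.8,0.6,0,0,0,85,0,-0.8,0.6,0,0,0,85,0,-0.8,0.6,0,0,0,85]'

```text
t: 2.15
eef_pos: [0.495, -0.1515, 0.3753]
eef_rot: [0.207, 1.555, -0.216]
contact_force: [0.9, -0.1, 0.6]
grip_width: 0.0849
```

step_arm --moves '[0,-0.8,0.5,0,0,0,85,0,-0.8,0.5,0,0,0,85,0,0,0,1,0,0,85,0,0,0,1,0,0,85,0,0,0,1,0,0,85,0,0,0,1,0,0,85,0,0,0,1,0,0,85,0,0,0,1,0,0,85]'

```text
t: 3.15
eef_pos: [0.5262, -0.2691, 0.3694]
eef_rot: [1.05, 1.304, -1.055]
contact_force: [0.0, -0.5, -0.2]
grip_width: 0.0847
```

Run:
```python
from h import *
s,e,Rm=st();print(e,s['q'],s['t']);print(need([.545,-.31,.38],down(0)))
c=cams.calibration('wrist');im=cams.snapshot('wrist');save(im,'w1');np.save('w1.npy',[c['origin'],c['attitude']]);print(c)
```

```text
[ 0.52622174 -0.26905284  0.36939873] [-0.54455829  0.14367585  1.51398672 -0.00304776  1.48639485 -0.75548048] 3.15
(array([-0.18,  0.16,  0.73]), array([1.21, 0.01, 0.02]))
{'fx': 328.0601910647824, 'fy': 328.0601910647824, 'cx': 321.57962696449647, 'cy': 195.5752203857713, 'origin': array([ 0.51373582, -0.19926405,  0.53401039]), 'attitude': array([2.84617339, 0.30162814, 0.03781446])}
```

View pics/w1.png

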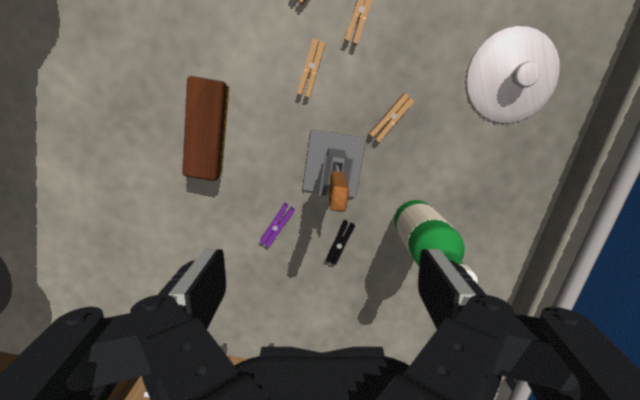

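Run:
```python
from h import *
im=cv2.imread('pics/w1.png')[:,:,::-1];save(im,'w1c',(290,120,380,220),6)
```

```text
(no output)
```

View pics/w1c.png

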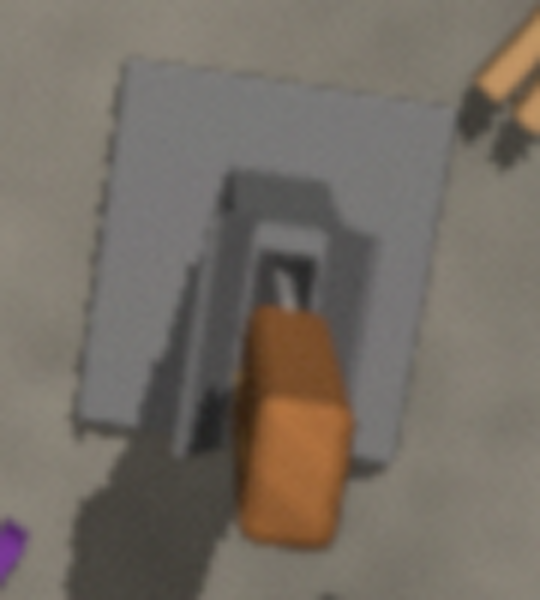

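Run:
```python
from h import *
c=cams.calibration('wrist');o,a=np.load('w1.npy');c['origin']=o;c['attitude']=a
f=lambda L,z:np.array([onz(c,290+u/6,120+v/6,z) for u,v in L])
P=f([(125,62),(455,103),(395,462),(80,420)],.008);print(P.round(4),np.linalg.norm(P-np.roll(P,1,0),axis=1).round(4),P.mean(0).round(4))
d=(P[1]-P[0]+P[2]-P[3]);print('holder x yaw',np.degrees(np.arctan2(d[1],d[0])))
Q=f([(255,400),(350,410),(335,545),(240,530)],.205);print(Q.round(4),np.linalg.norm(Q-np.roll(Q,1,0),axis=1).round(4),Q.mean(0).round(4))
d=(Q[1]-Q[0]+Q[2]-Q[3]);print('scr x yaw',np.degrees(np.arctan2(d[1],d[0])))
B=f([(258,310),(328,312)],.123);print(B.round(4),'top edge',Q[:2].mean(0),'bottom edge',B.mean(0))
```

```text
[[ 0.5047 -0.2466  0.008 ]
 [ 0.5922 -0.2387  0.008 ]
 [ 0.6002 -0.3382  0.008 ]
 [ 0.5121 -0.3447  0.008 ]] [0.0984 0.0878 0.0998 0.0883] [ 0.5523 -0.2921  0.008 ]
holder x yaw 4.676003016736793
[[ 0.5415 -0.2804  0.205 ]
 [ 0.558  -0.2787  0.205 ]
 [ 0.5611 -0.3032  0.205 ]
 [ 0.5441 -0.304   0.205 ]] [0.0237 0.0165 0.0247 0.017 ] [ 0.5512 -0.2916  0.205 ]
scr x yaw 4.293078543601267
[[ 0.5448 -0.2812  0.123 ]
 [ 0.5595 -0.2785  0.123 ]] top edge [ 0.5497677  -0.27954849  0.205     ] bottom edge [ 0.55212091 -0.27983684  0.123     ]
```

Run:
```python
from h import *
print(need([.5515,-.292,.27],down(np.radians(4.5))))
```

```text
(array([1.65, 0.34, 0.46]), array([0.74, 0.  , 0.02]))
```

step_arm --moves '[0.3,0.34,0.46,0,0,0,85,0.6,0,0,0.74,0,0,85,0.7,0,0,0,0,0,85,0,0,0,0,0,0,85,0,0,0,0,0,0,85,0,0,0,0,0,0,85,0,0,0,0,0,0,85,0,0,0,0,0,0,85]'

```text
t: 4.2
eef_pos: [0.5551, -0.2942, 0.2778]
eef_rot: [1.143, 1.24, -1.145]
contact_force: [0.4, -0.2, 0.1]
grip_width: 0.0851
```

Run:
```python
from h import *
print(need([.5515,-.292,.15],down(np.radians(4.5))))
c=cams.calibration('wrist');im=cams.snapshot('wrist');save(im,'w2');
for p in([.552,-.292,.205],[.552,-.292,.098]):print(proj(c,p))
```

```text
(array([ 2.13, -0.07, -0.06]), array([ 0.04,  0.04, -0.03]))
[314.86495088 195.3152942 ]
[316.31632281 166.96782346]
```

View pics/w2.png

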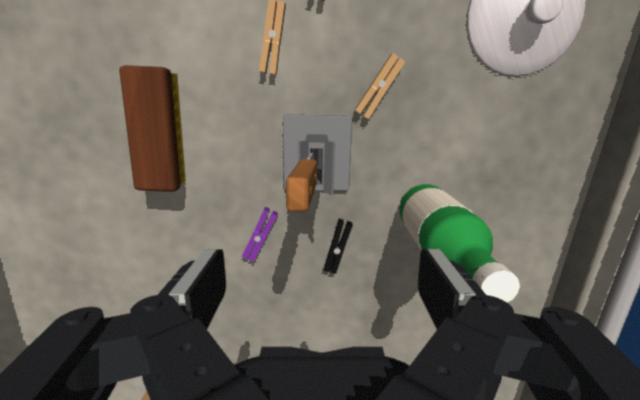

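Run:
```python
from h import *
c2=cams.calibration('wrist');c1=dict(c2);c1['origin'],c1['attitude']=np.load('w1.npy')
T=cams.calibration('top');S=cams.calibration('side')
im=cv2.imread('pics/w2.png')[:,:,::-1];save(im,'w2c',(270,100,370,220),5)
print(tri(c1,(339.2,198.5),c2,(301,193)),tri(T,(425.6,204.7),c2,(301,193)),tri(S,(376,257.2),c2,(301,193)))
P=np.array([onz(c2,u,v,.008) for u,v in[(284,115),(351,115),(350,190),(284,191)]]);print(P.round(4),P.mean(0))
print(c2['origin'],R.from_rotvec(c2['attitude']).as_matrix().round(3))
print(c1['origin'],R.from_rotvec(c1['attitude']).as_matrix().round(3))
```

```text
(array([ 0.54385014, -0.27299217,  0.26907647]), np.float64(0.0009034410856165624)) (array([ 0.5428602 , -0.28879007,  0.2182591 ]), np.float64(0.0033103310578818314)) (array([ 0.54657256, -0.29412617,  0.20453658]), np.float64(0.011451027231483125))
[[ 0.5058 -0.2462  0.008 ]
 [ 0.5917 -0.2388  0.008 ]
 [ 0.6014 -0.3385  0.008 ]
 [ 0.5112 -0.3476  0.008 ]] [ 0.55252915 -0.29277728  0.008     ]
[ 0.5498902  -0.22222422  0.44204374] [[ 0.996  0.081  0.029]
 [ 0.086 -0.956 -0.282]
 [ 0.005  0.283 -0.959]]
[ 0.51373582 -0.19926405  0.53401039] [[ 0.978  0.202  0.055]
 [ 0.209 -0.939 -0.271]
 [-0.003  0.277 -0.961]]
```

View pics/w2c.png

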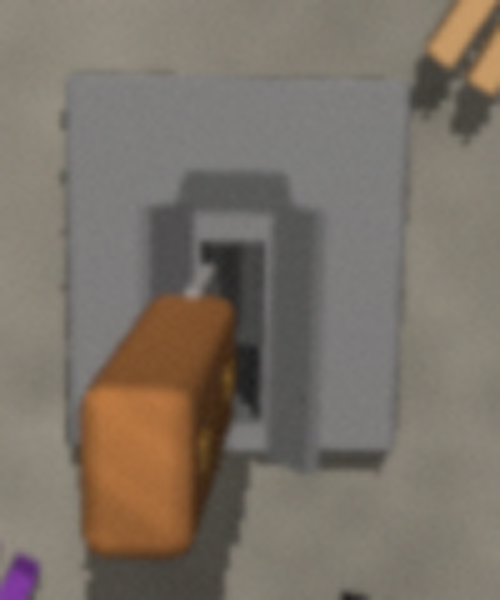

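Run:
```python
from h import *
c2=cams.calibration('wrist')
f=lambda L,z:np.array([onz(c2,270+u/5,100+v/5,z) for u,v in L]).round(4)
print(f([(85,390),(190,390),(190,550),(88,550)],.205),f([(160,300),(235,300)],.123),f([(200,240),(263,240),(240,420),(268,420)],.093))
im=cams.snapshot('wrist');save(im,'w3c',(270,100,370,220),5)
s=cams.snapshot('side');save(s,'sideh2',(330,240,430,350),6)
```

```text
[[ 0.5305 -0.2805  0.205 ]
 [ 0.546  -0.2792  0.205 ]
 [ 0.5478 -0.3042  0.205 ]
 [ 0.5323 -0.3055  0.205 ]] [[ 0.5374 -0.2813  0.123 ]
 [ 0.5521 -0.28    0.123 ]] [[ 0.5438 -0.2732  0.093 ]
 [ 0.5572 -0.2721  0.093 ]
 [ 0.5555 -0.3119  0.093 ]
 [ 0.5617 -0.3114  0.093 ]]
```

View pics/w3c.png

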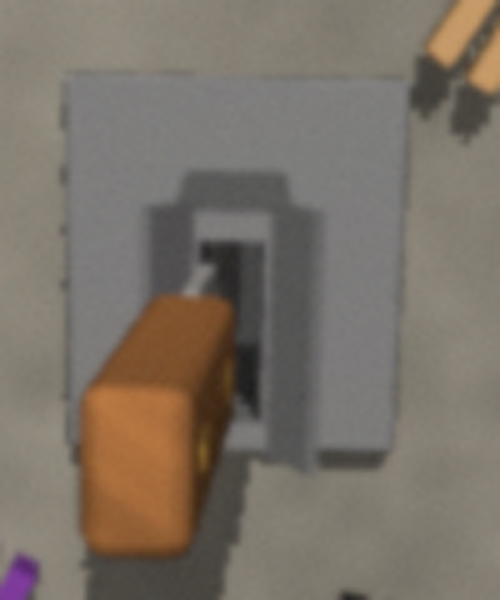

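View pics/sideh2.png

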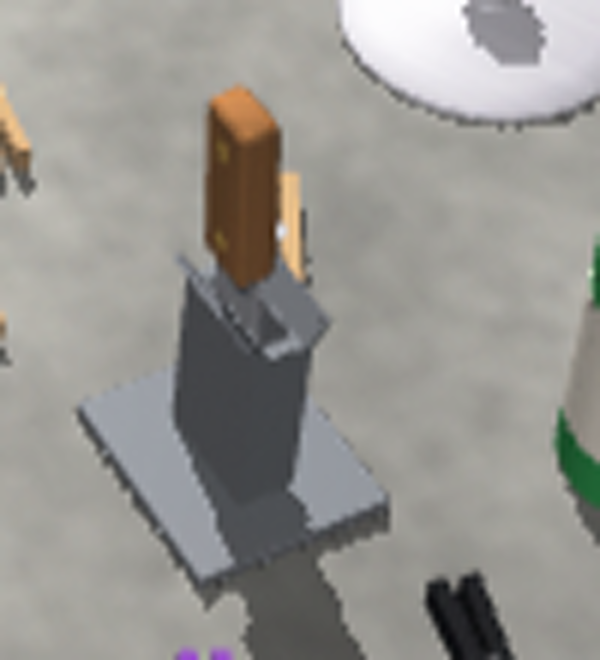

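Run:
```python
from h import *
Rt=down(np.radians(4.5))@R.from_rotvec([0,0,.075]).as_matrix()
print(need([.5432-.009,-.292,.27],Rt));print(need([.5432,-.292,.15],Rt))
```

```text
(array([ 0.12, -0.34, -0.06]), array([0.04, 0.04, 0.41]))
(array([ 2.12, -0.2 , -0.06]), array([0.04, 0.04, 0.41]))
```

step_arm --moves '[0.1,-0.34,-0.06,0,0,0,85,0,0,0,0.04,0.04,0.41,85,0,0,0,0,0,0,85,0.5,0,0,0,0,0,85,0.5,0,0,0,0,0,85,0.5,0,0,0,0,0,85,0,0,0,0,0,0,85,0,0,0,0,0,0,85]'

```text
t: 5.35
eef_pos: [0.5443, -0.2926, 0.182]
eef_rot: [1.186, 1.189, -1.093]
contact_force: [0.7, -0.2, -0.2]
grip_width: 0.0848
```

Run:
```python
from h import *
Rt=down(np.radians(4.5))@R.from_rotvec([0,0,.075]).as_matrix()
print(need([.5432,-.292,.15],Rt))
im=cams.snapshot('wrist');save(im,'w4');s=cams.snapshot('side');save(s,'s4',(280,150,480,350),3)
```

```text
(array([ 0.53, -0.06, -0.01]), array([ 0.02,  0.02, -0.02]))
```

View pics/w4.png

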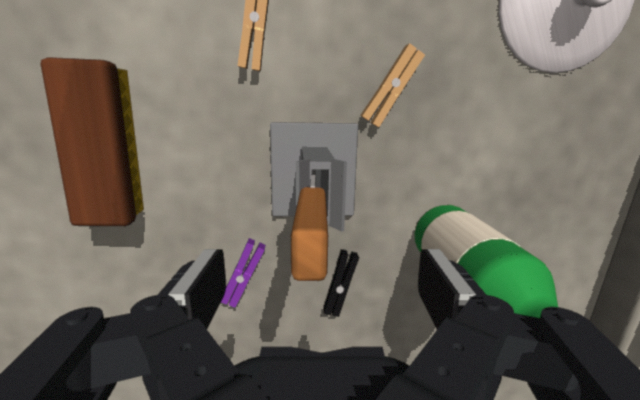

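View pics/s4.png

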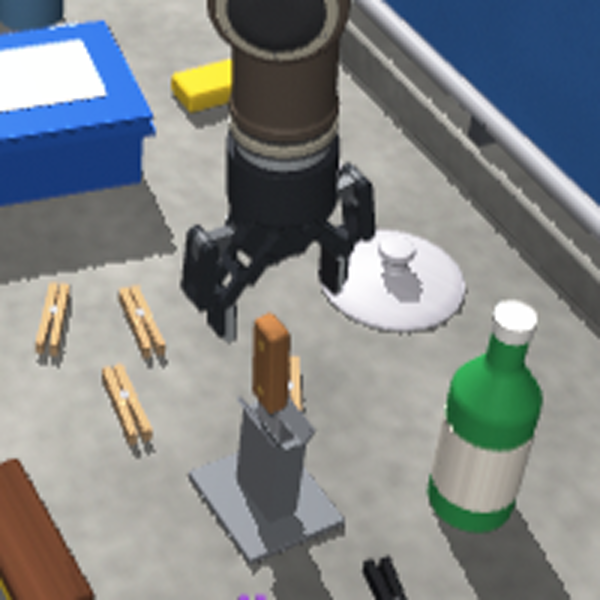

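Run:
```python
from h import *
s,e,Rm=st();S=cams.calibration('side');c=cams.calibration('wrist')
print((proj(S,e)-[280,150])*3,proj(c,e),proj(c,e-Rm[:,0]*.019),(proj(S,e-Rm[:,0]*.07)-[280,150])*3)
print(proj(c,[.539,-.292,.205]),(proj(S,[.539,-.292,.205])-[280,150])*3)
for sg in(-1,1):print(proj(c,e+Rm[:,1]*sg*.042-Rm[:,0]*.013),(proj(S,e+Rm[:,1]*sg*.042-Rm[:,0]*.013)-[280,150])*3)
```

```text
[273.55330018 342.83226192] [318.40859863 237.6083505 ] [318.06859315 253.21885928] [275.30946572 275.69837221]
[311.23064238 255.36137794] [269.7637525  322.04070713]
[234.7904117  247.97883059] [225.22600327 352.30400895]
[401.5599871 247.8541595] [321.31231699 309.76050018]
```

step_arm --moves '[0.3,-0.06,0,0,0,0,85,0.25,0,0,0,0,0,85,0,0,0,0,0,0,10,0,0,0,0,0,0,10,0,0,0,0,0,0,10,0,0,0,0,0,0,10,0,0,0,0,0,0,10,0,0,0,0,0,0,10]' --grip_force 90

```text
t: 6.45
eef_pos: [0.5439, -0.2937, 0.1491]
eef_rot: [1.185, 1.185, -1.092]
contact_force: [0.1, 0.4, -1.1]
grip_width: 0.0168
```

Run:
```python
from h import *
s,e,Rm=st();print(e,s['grip_width'],s['contact_force'],s['torque'],s['q'])
im=cams.snapshot('wrist');save(im,'w5');s=cams.snapshot('side');save(s,'s5',(280,150,480,350),3)
```

```text
[ 0.54388291 -0.29366823  0.14908476] 0.016828967868803398 [ 0.0533891   0.36014045 -1.14353828] [0.016946   0.06830351 0.01654116] [-0.59088609  0.31339289  1.75857699  0.05452276  1.00375994 -0.69944706]
```

View pics/s5.png

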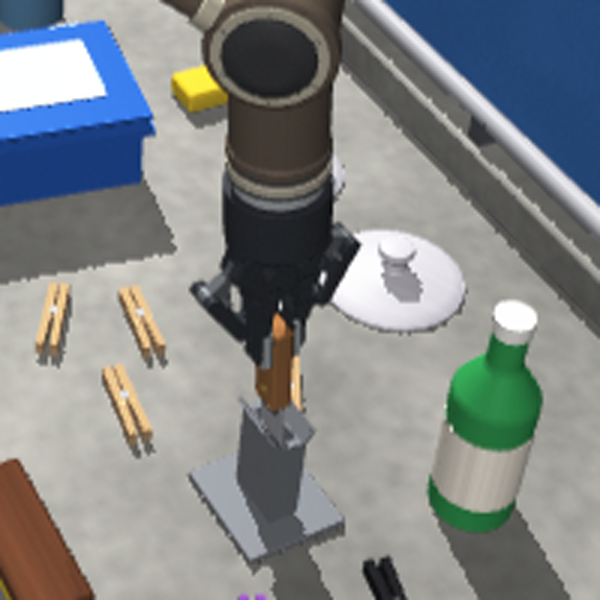

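step_arm --moves '[-0.4,0,0,0,0,0,10,-0.6,0,0,0,0,0,10,-0.8,0,0,0,0,0,10,-0.8,0,0,0,0,0,10,-0.8,0,0,0,0,0,10,0,0,0,0,0,0,10,0,0,0,0,0,0,10,0,0,0,0,0,0,10]'

```text
t: 7.55
eef_pos: [0.5266, -0.2925, 0.3542]
eef_rot: [1.188, 1.189, -1.092]
contact_force: [0.8, 0.2, -0.7]
grip_width: 0.0167
```

Run:
```python
from h import *
s,e,Rm=st();print(e,s['grip_width'],s['contact_force'],s['q'])
im=cams.snapshot('wrist');save(im,'w6');s=cams.snapshot('side');save(s,'s6',(240,50,480,350),2)
S=cams.calibration('side')
for l in(-.06,.015,.14):print((proj(S,e+Rm[:,0]*l)-[240,50])*2)
c=cams.calibration('wrist');print(proj(c,e+Rm[:,0]*.14))
```

```text
[ 0.52656355 -0.29252428  0.35419519] 0.016662036145333146 [ 0.77390013  0.19122017 -0.68206483] [-0.60724159  0.12493597  1.56633877  0.05008827  1.38856561 -0.69499981]
[262.71443383 264.86202895]
[261.36582906 322.92458295]
[259.37616761 408.58705984]
[320.22290144 179.40573826]
```

View pics/s6.png

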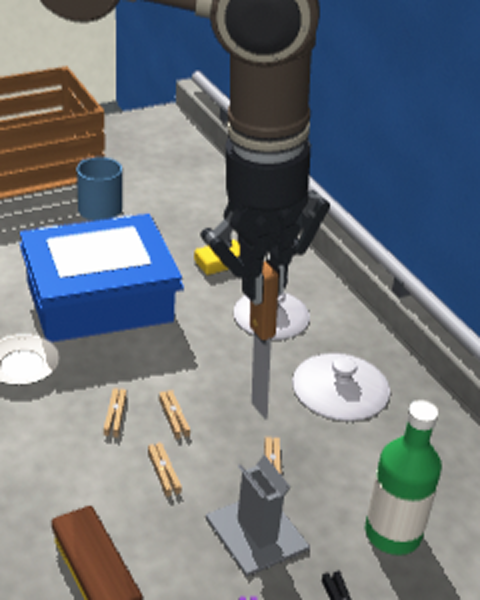

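View pics/w6.png

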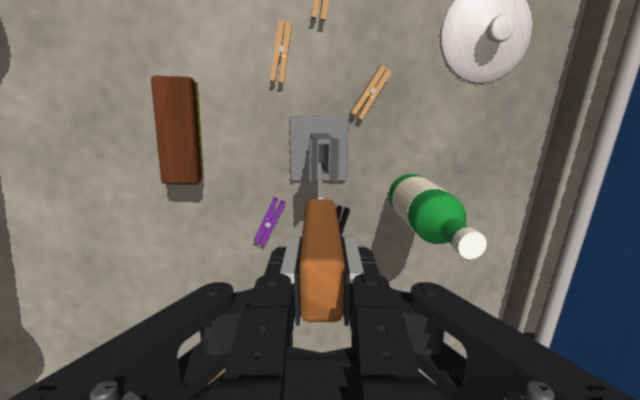

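```bash
cat > kin.py <<'E'
import numpy as np
from scipy.spatial.transform import Rotation as R
from scipy.optimize import least_squares
# z-axis of links along pitch from vertical
def fk(q,p):
    h,L1,L2,d,a=p
    A=R.from_euler('z',q[0])*R.from_euler('y',q[1]);o=np.array([0,0,h])+A.apply([0,0,L1])
    A=A*R.from_euler('y',q[2]);o=o+A.apply([a,0,L2])
    A=A*R.from_euler('z',q[3])*R.from_euler('y',q[4]);
    A=A*R.from_euler('z',q[5]);o=o+A.apply([0,0,d])
    # tool x = link z ; tool y at q6=0,down : radial
    M=A.as_matrix(); return o,np.stack([M[:,2],-M[:,0],-M[:,1]],1)
E
python3 - <<'E'
from kin import *
from h import st
D=[([1.22330287,.308814528,1.63487092,0,1.19973534,-.069649963],[.17112483,.60021103,.20754267]),
([.6809355,-.16221133,1.81208733,-.0065736,1.49691569,-.61955015],[.31774519,.31055899,.37210941]),
([-.54455829,.14367585,1.51398672,-.00304776,1.48639485,-.75548048],[.52622174,-.26905284,.36939873]),
([-.59088609,.31339289,1.75857699,.05452276,1.00375994,-.69944706],[.54388291,-.29366823,.14908476]),
([-.60724159,.12493597,1.56633877,.05008827,1.38856561,-.69499981],[.52656355,-.29252428,.35419519])]
f=lambda p:np.concatenate([fk(q,p)[0]-t for q,t in D])
r=least_squares(f,[.3,.4,.4,.25,0],x_scale=.1);print(r.x,np.abs(r.fun).max())
s,e,Rm=st();print(fk(s['q'],r.x)[1].round(3),'\n',Rm.round(3));np.save('kin.npy',r.x)
E
```

```text
[0.75524678 0.46518344 0.52408934 0.745921   0.05699482] 0.038033876151440826
[[ 0.078  0.994  0.08 ]
 [ 0.006  0.08  -0.997]
 [-0.997  0.078  0.   ]] 
 [[ 0.078  0.994  0.08 ]
 [ 0.006  0.08  -0.997]
 [-0.997  0.078  0.   ]]
```

```bash
cat > fit.py <<'E'
from kin import *
D=[([1.22330287,.308814528,1.63487092,0,1.19973534,-.069649963],[.17112483,.60021103,.20754267]),
([.6809355,-.16221133,1.81208733,-.0065736,1.49691569,-.61955015],[.31774519,.31055899,.37210941]),
([-.54455829,.14367585,1.51398672,-.00304776,1.48639485,-.75548048],[.52622174,-.26905284,.36939873]),
([-.59088609,.31339289,1.75857699,.05452276,1.00375994,-.69944706],[.54388291,-.29366823,.14908476]),
([-.60724159,.12493597,1.56633877,.05008827,1.38856561,-.69499981],[.52656355,-.29252428,.35419519])]
if __name__=='__main__':
    for q,t in D:
        r=np.hypot(t[0],t[1]);print(np.round(q,3),round(r,4),np.arctan2(t[1],t[0])-q[0],t[2])
E
python3 fit.py
```

```text
[ 1.223  0.309  1.635  0.     1.2   -0.07 ] 0.6241 0.06975462589537829 0.20754267
[ 0.681 -0.162  1.812 -0.007  1.497 -0.62 ] 0.4443 0.09302570833929891 0.37210941
[-0.545  0.144  1.514 -0.003  1.486 -0.755] 0.591 0.0719181325651605 0.36939873
[-0.591  0.313  1.759  0.055  1.004 -0.699] 0.6181 0.09579345695532049 0.14908476
[-0.607  0.125  1.566  0.05   1.389 -0.695] 0.6024 0.10015908607630786 0.35419519
```

```bash
cat > kin.py <<'E'
import numpy as np
from scipy.spatial.transform import Rotation as R
from scipy.optimize import least_squares
def fk(q,p):
    h,L1,L2,d,a,c=p
    A=R.from_euler('z',q[0]);o=np.array([0,0,h]);A=A*R.from_euler('y',q[1]);o=o+A.apply([0,c,L1])
    A=A*R.from_euler('y',q[2]);o=o+A.apply([a,0,L2])
    A=A*R.from_euler('z',q[3])*R.from_euler('y',q[4])*R.from_euler('z',q[5]);o=o+A.apply([0,0,d])
    M=A.as_matrix(); return o,np.stack([M[:,2],-M[:,0],-M[:,1]],1)
E
cat >> fit.py <<'E'
    f=lambda p:np.concatenate([fk(q,p)[0]-t for q,t in D]+[[(p[0]-.33)*.01]])
    r=least_squares(f,[.3,.4,.4,.25,0,.04]);print(r.x,np.abs(r.fun).max());np.save('kin.npy',r.x)
E
python3 fit.py|tail -1
```

```text
[0.31580173 0.48161265 0.52650464 0.34084542 0.03673393 0.04348222] 0.000224814166657622
```

```bash
cat >> kin.py <<'E'
LO=np.array([-3.06,-.79,.05,-1.19,.05,-2.94]);HI=np.array([3.06,1.96,2.63,4.34,2.64,2.94])
P=np.load('kin.npy')
def ik(pos,Rt,q0):
    def f(q):
        o,M=fk(q,P);return np.concatenate([(o-pos)*10,R.from_matrix(M.T@Rt).as_rotvec()])
    r=least_squares(f,np.clip(q0,LO+.01,HI-.01),bounds=(LO,HI));return r.x,np.abs(r.fun).max()
def tilt(yaw,th,flip=1):
    """tool x at heading yaw, th below horizontal, tool y = up-ish*flip"""
    x=np.array([np.cos(yaw)*np.cos(th),np.sin(yaw)*np.cos(th),-np.sin(th)])
    z=flip*np.array([np.sin(yaw),-np.cos(yaw),0]);y=np.cross(z,x);return np.stack([x,y,z],1)
E
python3 - <<'E'
from kin import *
yaw=np.radians(82.5);a=np.array([np.cos(yaw),np.sin(yaw),0])
lip=np.array([.525,.121,0])
rng=np.random.default_rng(0)
for th in(0,15,30):
  for fl in(1,-1):
    Rt=tilt(yaw,np.radians(th),fl);end=lip+.008*a+[0,0,.083];pos=end-Rt[:,0]*.141
    S=set()
    for i in range(25):
        q,e=ik(pos,Rt,rng.uniform(LO,HI))
        if e<1e-3:
            S.add(tuple(q.round(2)))
    print(th,fl,pos.round(3),S)
    for q in S:
        h,L1,L2,d,aa,c=P;A=R.from_euler('zy',[q[0],0]);
E
```

```text
0 1 [ 0.508 -0.011  0.083] {(np.float64(-0.72), np.float64(0.99), np.float64(1.74), np.float64(1.02), np.float64(1.79), np.float64(-2.8))}
0 -1 [ 0.508 -0.011  0.083] {(np.float64(-0.72), np.float64(0.99), np.float64(1.74), np.float64(1.02), np.float64(1.79), np.float64(0.35))}
15 1 [ 0.508 -0.006  0.119] {(np.float64(-0.7), np.float64(0.73), np.float64(1.85), np.float64(0.96), np.float64(1.63), np.float64(-2.68))}
15 -1 [ 0.508 -0.006  0.119] {(np.float64(-0.7), np.float64(0.73), np.float64(1.85), np.float64(0.96), np.float64(1.63), np.float64(0.46))}
30 1 [0.51  0.008 0.153] {(np.float64(-0.62), np.float64(0.49), np.float64(1.92), np.float64(0.87), np.float64(1.47), np.float64(-2.51))}
30 -1 [0.51  0.008 0.153] {(np.float64(-0.62), np.float64(0.49), np.float64(1.92), np.float64(0.87), np.float64(1.47), np.float64(0.63))}
```

Run:
```python
from kin import *
from h import st,need
s,e,Rm=st();q=np.array(s['q'])
yaw=np.radians(82.5);Rt=tilt(yaw,np.radians(25),-1)
print(need([.50,-.09,.35],Rt))
w=R.from_matrix(Rm.T@Rt).as_rotvec()
pos=np.array([.50,-.09,.35])
q,er=ik(pos,Rm,q);print(q.round(2),er)
for k in np.linspace(0,1,11)[1:]:
    q2,er=ik(pos,Rm@R.from_rotvec(w*k).as_matrix(),q);print(k,(q2-q).round(2),q2.round(2),round(er,4));q=q2
```

```text
(array([ 0.04, -0.17, -3.4 ]), array([ 9.24,  5.39, -4.93]))
[-0.28 -0.08  1.78  0.03  1.36 -0.37] 5.711901288872516e-10
0.1 [-0.04  0.08 -0.07  0.06  0.11  0.11] [-0.33 -0.    1.71  0.09  1.47 -0.26] 0.0
0.2 [-0.05  0.07 -0.06  0.07  0.1   0.11] [-0.37  0.07  1.65  0.16  1.57 -0.15] 0.0
0.30000000000000004 [-0.05  0.06 -0.05  0.08  0.09  0.11] [-0.42  0.13  1.6   0.24  1.66 -0.04] 0.0
0.4 [-0.05  0.06 -0.03  0.08  0.07  0.12] [-0.48  0.19  1.57  0.32  1.73  0.08] 0.0
0.5 [-0.05  0.05 -0.01  0.08  0.06  0.12] [-0.53  0.24  1.56  0.4   1.79  0.2 ] 0.0
0.6000000000000001 [-0.05  0.04  0.    0.09  0.04  0.12] [-0.58  0.28  1.56  0.49  1.84  0.33] 0.0
0.7000000000000001 [-0.05  0.03  0.02  0.09  0.03  0.13] [-0.63  0.3   1.58  0.58  1.87  0.45] 0.0
0.8 [-0.05  0.02  0.03  0.09  0.01  0.13] [-0.68  0.32  1.61  0.67  1.88  0.58] 0.0
0.9 [-0.05  0.01  0.05  0.09 -0.    0.12] [-0.73  0.33  1.66  0.76  1.88  0.7 ] 0.0
1.0 [-0.05 -0.    0.06  0.09 -0.01  0.12] [-0.78  0.33  1.72  0.85  1.87  0.83] 0.0
```

step_arm --moves '[0,-0.17,-0.5,0,0,0,10,0,0,-0.8,0,0,0,10,0,0,-0.8,0,0,0,10,0,0,-0.8,0,0,0,10,0,0,-0.8,0,0,0,10,0,0,0,0,0,0,10,0,0,0,0,0,0,10,0,0,0,0,0,0,10]'

```text
t: 8.65
eef_pos: [0.4944, -0.066, 0.3423]
eef_rot: [1.188, 1.205, -1.102]
contact_force: [0.9, -0.2, -1.3]
grip_width: 0.0173
```

Run:
```python
from h import *
from kin import tilt
s,e,Rm=st();print(e,s['q'].round(2));c=cams.calibration('wrist');np.save('w7.npy',[c['origin'],c['attitude']])
im=cams.snapshot('wrist');save(im,'w7')
print(need([.50,-.09,.35],tilt(np.radians(82.5),np.radians(25),-1)))
```

```text
[ 0.49437435 -0.06602603  0.3423238 ] [-0.24 -0.08  1.8   0.03  1.37 -0.32]
(array([-0.13,  0.07,  0.4 ]), array([ 9.18,  5.42, -4.84]))
```

View pics/w7.png

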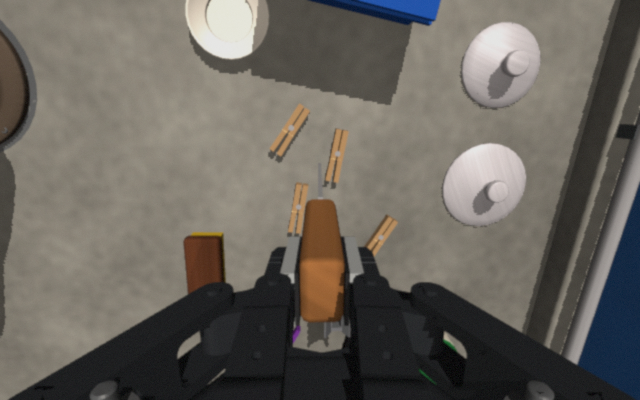

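step_arm --moves '[0,0,0,0.76,0.45,-0.4,10,0,0,0,0.76,0.45,-0.4,10,0,0,0,0.76,0.45,-0.4,10,0,0,0,0.76,0.45,-0.4,10,0,0,0,0.76,0.45,-0.4,10,0,0,0,0.76,0.45,-0.4,10,0,0,0,0.76,0.45,-0.4,10,0,0,0,0.76,0.45,-0.4,10]'

```text
t: 9.7
eef_pos: [0.4983, -0.0773, 0.3421]
eef_rot: [-1.928, -1.283, 1.758]
contact_force: [-0.9, 0.1, -0.9]
grip_width: 0.0169
```

Run:
```python
from h import *
from kin import tilt
s,e,Rm=st();print(e,s['q'].round(2))
print(need([.50,-.09,.35],tilt(np.radians(82.5),np.radians(25),-1)))
```

```text
[ 0.49830288 -0.07730237  0.34205326] [-0.61  0.28  1.61  0.58  1.83  0.44]
(array([-0.25,  0.05,  0.02]), array([ 2.9 ,  1.63, -1.59]))
```

step_arm --moves '[0,0,0,0.75,0.42,-0.4,10,0,0,0,0.75,0.42,-0.4,10,0,0,0,0.75,0.42,-0.4,10,0,0,0,0.6,0.35,-0.37,10,0,0,0,0,0,0,10,0,0,0,0,0,0,10,0,0,0,0,0,0,10,0,0,0,0,0,0,10]'

```text
t: 10.7
eef_pos: [0.5005, -0.0893, 0.3377]
eef_rot: [-1.565, -0.829, 1.421]
contact_force: [0.3, 0.0, -0.5]
grip_width: 0.017
```

Run:
```python
from h import *
from kin import tilt
s,e,Rm=st();print(e,s['q'].round(2),s['grip_width']);c=cams.calibration('wrist');np.save('w8.npy',[c['origin'],c['attitude']])
im=cams.snapshot('wrist');save(im,'w8');save(cams.snapshot('side'),'s8')
print(need(e,tilt(np.radians(82.5),np.radians(25),-1)),c['origin'])
print(proj(c,e+Rm[:,0]*.141))
```

```text
[ 0.50052652 -0.08927864  0.33770904] [-0.79  0.33  1.75  0.85  1.83  0.82] 0.016955068890964743
(array([-0., -0., -0.]), array([-0.05, -0.11, -0.05])) [ 0.54892192 -0.24630251  0.40825969]
[321.81152629 179.58071154]
```

View pics/w8.png

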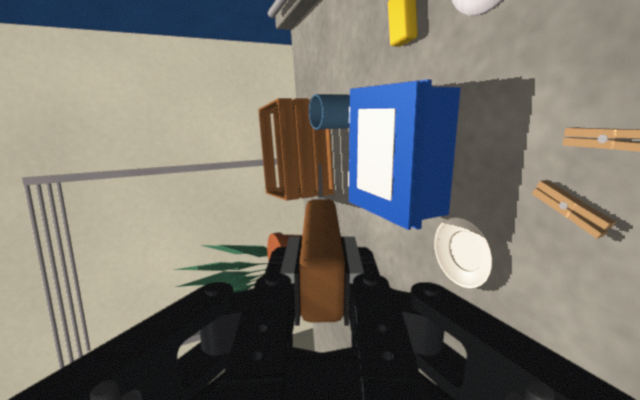

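View pics/s8.png

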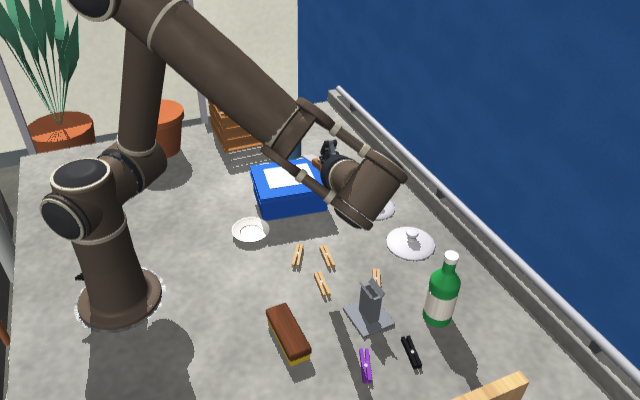

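Run:
```python
from h import *
im=cv2.imread('pics/w8.png')[:,:,::-1];save(im,'w8c',(340,70,470,240),4)
```

```text
(no output)
```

View pics/w8c.png

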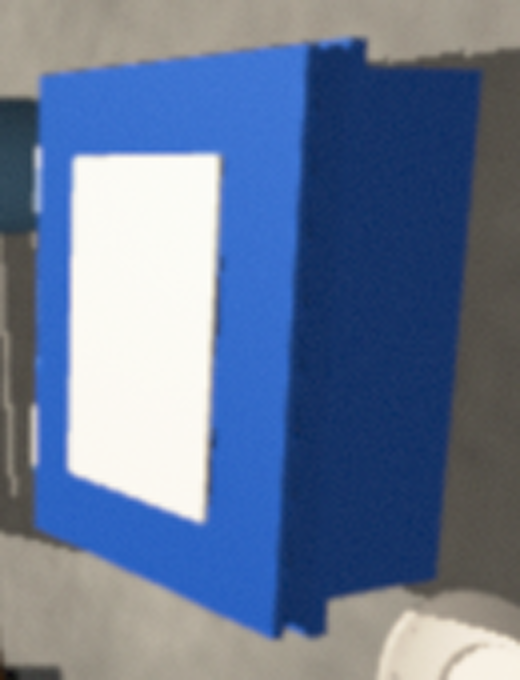

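Run:
```python
from h import *
c=cams.calibration('wrist');c['origin'],c['attitude']=np.load('w8.npy')
P=np.array([onz(c,340+u/4,70+v/4,.096) for u,v in[(310,45),(277,637),(37,527),(42,75)]]);print(P.round(4),np.linalg.norm(P-np.roll(P,1,0),axis=1).round(4),P.mean(0))
d=P[0]-P[1];print(np.degrees(np.arctan2(d[1],d[0])),'lip mid',(P[0]+P[1])/2,'hinge',(P[2]+P[3])/2)
# side-camera triangulation of corners too
S=cams.calibration('side');
P=np.array([onz(S,240+u/7,140+v/7,.096) for u,v in[(637,343),(148,415),(72,185),(525,118)]]);print(P.round(4),np.linalg.norm(P-np.roll(P,1,0),axis=1).round(4),P.mean(0))
```

```text
[[0.629  0.106  0.096 ]
 [0.4226 0.1309 0.096 ]
 [0.443  0.3063 0.096 ]
 [0.6517 0.2798 0.096 ]] [0.1752 0.2079 0.1766 0.2104] [0.53655074 0.20575411 0.096     ]
-6.875965465641039 lip mid [0.52576182 0.11846135 0.096     ] hinge [0.54733966 0.29304687 0.096     ]
[[0.6293 0.1016 0.096 ]
 [0.4227 0.1311 0.096 ]
 [0.4442 0.3027 0.096 ]
 [0.6537 0.2787 0.096 ]] [0.1788 0.2087 0.173  0.2108] [0.53747482 0.2035387  0.096     ]
```

```bash
cat > plan.py <<'E'
from h import *
from kin import tilt,ik,fk
YAW=np.radians(83);A=np.array([np.cos(YAW),np.sin(YAW),0]);LIP=np.array([.526,.119,0]);L=.1415
def tgt(along,z,th):
    """tip at along (m) past lip, height z, blade th deg below horiz -> TCP pose"""
    Rt=tilt(YAW,np.radians(th),-1);tip=LIP+along*A+np.array([0,0,z]);return tip-Rt[:,0]*L,Rt
E
python3 - <<'E'
from plan import *
s,e,Rm=st()
p,Rt=tgt(-.03,.083,15);print(p,need(p,Rt),ik(p,Rt,s['q']))
p,_=tgt(-.03,.083,15);print(Rt.T@(p-e)/.06)
E
```

```text
[ 0.505687   -0.04643611  0.11962289] (array([2.21, 2.97, 0.02]), array([-0.06, -0.16, -1.05])) (array([-0.74867585,  0.75932605,  1.78977137,  0.90519687,  1.67252957,
        0.47206665]), np.float64(2.1094237467877974e-14))
[ 1.63315335e+00  3.32431049e+00 -2.41997792e-04]
```

step_arm --moves '[0,0,0,-0.06,-0.16,-1,10,0.4,0.8,0,0,0,0,10,0.4,0.8,0,0,0,0,10,0.4,0.8,0,0,0,0,10,0.2,0.5,0,0,0,0,10,0,0,0,0,0,0,10,0,0,0,0,0,0,10,0,0,0,0,0,0,10]'

```text
t: 11.8
eef_pos: [0.5113, -0.0558, 0.1474]
eef_rot: [-1.462, -0.976, 1.314]
contact_force: [-0.2, -0.7, -1.5]
grip_width: 0.0169
```

Run:
```python
from plan import *
s,e,Rm=st();print(s['contact_force'])
p,Rt=tgt(-.03,.083,15);print(e,need(p,Rt))
c=cams.calibration('wrist');np.save('w9.npy',[c['origin'],c['attitude']])
save(cams.snapshot('wrist'),'w9');save(cams.snapshot('side'),'s9',(200,100,440,280),3);save(cams.snapshot('top'),'t9',(200,130,440,310),3)
tip=e+Rm[:,0]*L;print(tip,proj(c,tip),(proj(cams.calibration('side'),tip)-[200,100])*3,(proj(cams.calibration('top'),tip)-[200,130])*3)
```

```text
[-0.24598416 -0.69243482 -1.48355062]
[ 0.51131738 -0.05582977  0.14740201] (array([0.26, 0.4 , 0.12]), array([ 0.09, -0.01, -0.07]))
[0.52814489 0.07932113 0.10901817] [321.56215042 179.49772404] [306.2615272 292.6883143] [309.77161805 246.92141433]
```

View pics/w9.png

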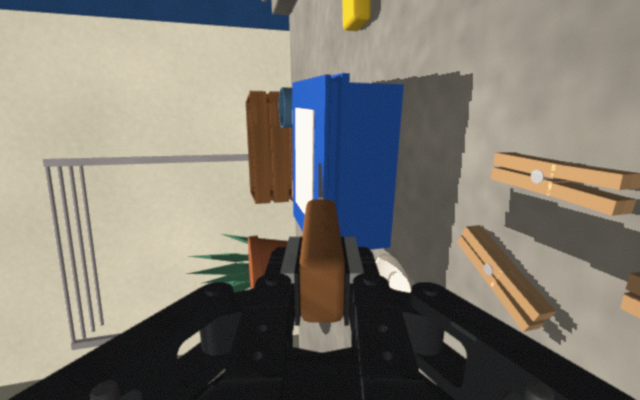

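View pics/s9.png

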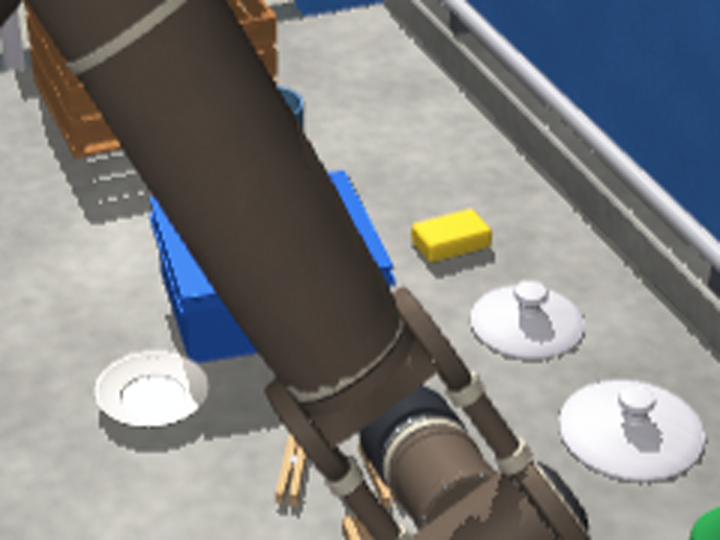

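View pics/t9.png

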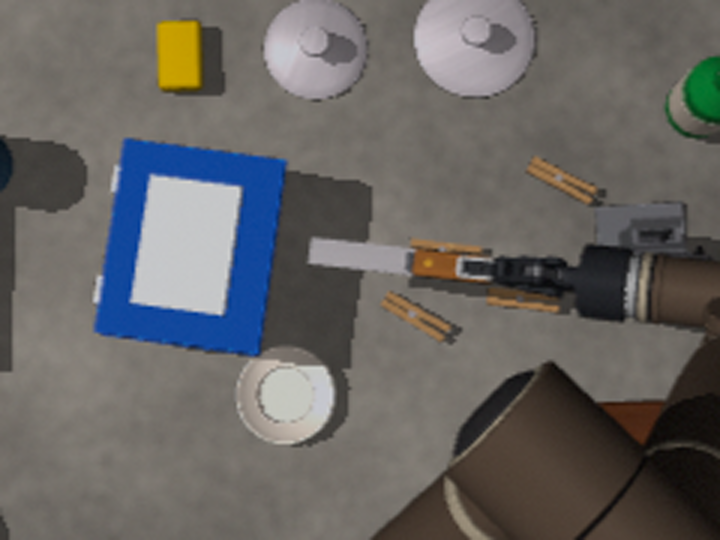

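step_arm --moves '[0.1,0.4,0.12,0,0,0,10,0.1,0,0,0.09,0,-0.07,10,0,0,0,0,0,0,10,0,0,0,0,0,0,10,0,0,0,0,0,0,10,0,0,0,0,0,0,10,0,0,0,0,0,0,10,0,0,0,0,0,0,10]'

```text
t: 12.95
eef_pos: [0.5052, -0.0503, 0.1198]
eef_rot: [-1.444, -0.97, 1.31]
contact_force: [0.5, 0.1, -1.5]
grip_width: 0.0164
```

Run:
```python
from plan import *
s,e,Rm=st();print(s['contact_force'])
p,Rt=tgt(-.03,.083,15);print(e,need(p,Rt))
c=cams.calibration('wrist');np.save('w10.npy',[c['origin'],c['attitude']])
k=(280,60,400,240)
save(cams.snapshot('wrist'),'w10',k,4)
f=lambda p:((proj(c,p)-[280,60])*4).round(0)
for l in(.1415,.15,.16):print(l,f(e+Rm[:,0]*l),f(e+Rm[:,0]*l+Rm[:,2]*.004))
for x in(.45,.6):
  for z in(.096,.09,.078,0):print(x,z,f(LIP+[x-.526,-(x-.526)*np.tan(np.radians(7)),z]))
```

```text
[ 0.45110314  0.11860927 -1.53954148]
[ 0.50516785 -0.05025343  0.11975485] (array([ 0.06, -0.01, -0.  ]), array([ 0.01, -0.02, -0.01]))
0.1415 [166. 478.] [166. 494.]
0.15 [166. 470.] [166. 486.]
0.16 [166. 461.] [166. 477.]
0.45 0.096 [ 88. 725.]
0.45 0.09 [109. 723.]
0.45 0.078 [151. 718.]
0.45 0 [408. 691.]
0.6 0.096 [ 79. 155.]
0.6 0.09 [103. 155.]
0.6 0.078 [151. 155.]
0.6 0 [438. 157.]
```

View pics/w10.png

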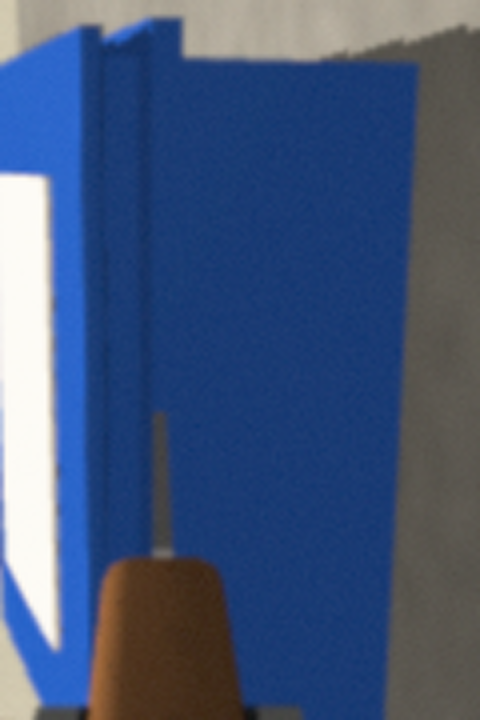

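step_arm --moves '[0.25,-0.05,0,0,0,0,10,0.2,-0.05,0,0,0,0,10,0.15,-0.04,0,0,0,0,10,0.08,-0.02,0,0,0,0,10,0,0,0,0,0,0,10,0,0,0,0,0,0,10,0,0,0,0,0,0,10,0,0,0,0,0,0,10]'

```text
t: 14.0
eef_pos: [0.5107, -0.0054, 0.1184]
eef_rot: [-1.444, -0.97, 1.31]
contact_force: [-0.7, -0.0, -0.4]
grip_width: 0.0167
```

Run:
```python
from plan import *
s,e,Rm=st();print(s['contact_force'])
p,Rt=tgt(.008,.083,15);print(e,need(p,Rt),s['grip_width'])
c=cams.calibration('wrist')
k=(280,60,400,240)
save(cams.snapshot('wrist'),'w11',k,4)
tip=e+Rm[:,0]*L;print(tip,(tip-LIP)@A,((proj(c,tip)-[280,60])*4).round(0))
```

```text
[-0.72718078 -0.00845056 -0.37221   ]
[ 0.51065302 -0.00537684  0.11841677] (array([-0.06, -0.  , -0.  ]), array([ 0.01, -0.01, -0.01])) 0.016744649900710604
[0.52761162 0.13019345 0.08160165] 0.011306421481088715 [166. 478.]
```

View pics/w11.png

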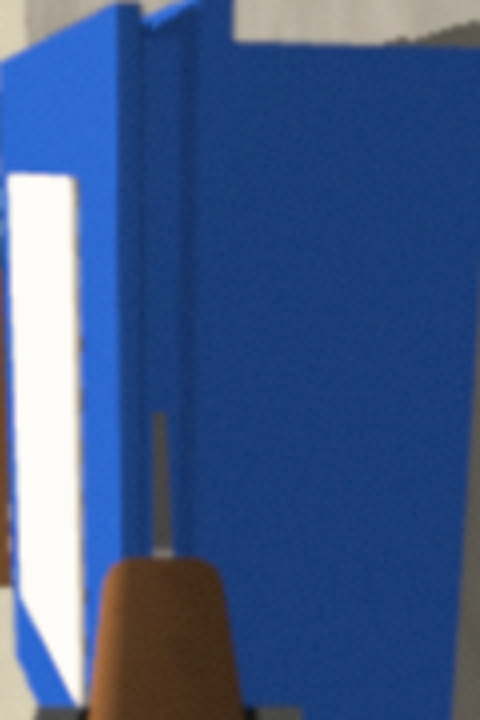

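step_arm --moves '[0,0,0,0,0,0,10,-0.03,-0.13,0,0,0,0,10,-0.03,-0.13,0,0,0,0,10,-0.03,-0.13,0,0,0,0,10,-0.03,-0.13,0,0,0,0,10,0,0,0,0,0,0,10,0,0,0,0,0,0,10,0,0,0,0,0,0,10]' --grip_force 120

```text
t: 15.05
eef_pos: [0.5105, -0.0046, 0.1508]
eef_rot: [-1.448, -0.967, 1.315]
contact_force: [1.1, 1.1, -2.5]
grip_width: 0.0165
```

Run:
```python
from plan import *
s,e,Rm=st();print(s['contact_force'],s['torque'],s['grip_width'])
k=(280,60,400,240)
save(cams.snapshot('wrist'),'w12',k,4)
tip=e+Rm[:,0]*L;print(e,tip,(tip-LIP)@A)
```

```text
[ 1.11060015  1.0673011  -2.466957  ] [-1.35371751  0.1873912   0.00738931] 0.01645527035514004
[ 0.51046388 -0.00458342  0.15079459] [0.52736277 0.13075789 0.11311956] 0.011836327338063756
```

View pics/w12.png

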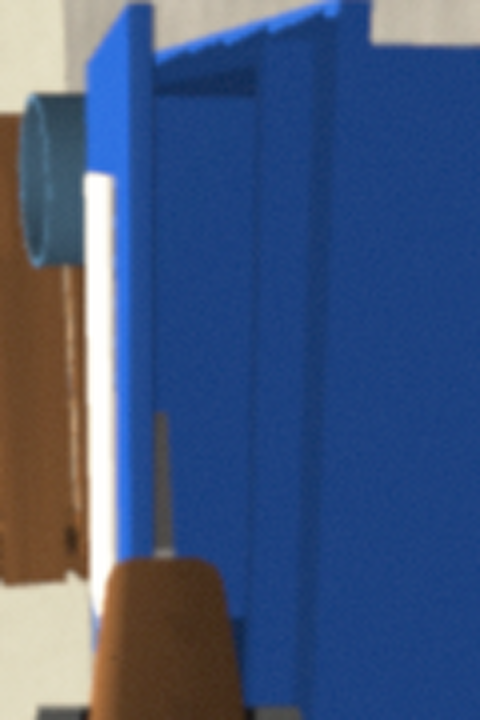

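Run:
```python
from plan import *
s,e,Rm=st();q=np.array(s['q'])
tip0=e+Rm[:,0]*L;pr=tip0
for ph in np.arange(.3,1.61,.15):
    tip=LIP+A*(.178-.166*np.cos(ph)-.002*np.sin(ph));tip[2]=.09+.166*np.sin(ph)-.002*np.cos(ph)
    q2,er=ik(e+tip-tip0,Rm,q);print(round(ph,2),(Rm.T@(tip-pr)/.06).round(2),(e+tip-tip0).round(3),np.abs(q2-q).max().round(2),q2.round(2),round(er,4));q=q2;pr=tip
```

```text
0.3 [ 0.01 -0.42 -0.  ] [0.511 0.002 0.175] 0.05 [-0.68  0.62  1.87  0.97  1.67  0.54] 0.0
0.45 [ 0.04 -0.41 -0.  ] [0.512 0.011 0.198] 0.05 [-0.67  0.57  1.88  0.98  1.68  0.57] 0.0
0.6 [ 0.1 -0.4 -0. ] [0.514 0.023 0.22 ] 0.05 [-0.65  0.53  1.9   1.    1.69  0.61] 0.0
0.75 [ 0.16 -0.38 -0.  ] [0.516 0.038 0.239] 0.04 [-0.62  0.48  1.91  1.02  1.69  0.64] 0.0
0.9 [ 0.21 -0.35  0.  ] [0.518 0.056 0.256] 0.04 [-0.59  0.44  1.93  1.05  1.68  0.67] 0.0
1.05 [ 0.27 -0.32  0.  ] [0.521 0.077 0.271] 0.04 [-0.56  0.41  1.94  1.07  1.67  0.7 ] 0.0
1.2 [ 0.31 -0.28  0.  ] [0.523 0.099 0.282] 0.04 [-0.52  0.38  1.96  1.1   1.66  0.73] 0.0
1.35 [ 0.35 -0.23  0.  ] [0.526 0.122 0.289] 0.04 [-0.48  0.35  1.97  1.13  1.63  0.75] 0.0
1.5 [ 0.38 -0.17  0.  ] [0.529 0.147 0.293] 0.04 [-0.44  0.34  1.99  1.16  1.6   0.77] 0.0
```

Follow the arc in half-steps (speed gentle), first to about 0.75 rad.

step_arm --moves '[0,-0.2,0,0,0,0,10,0.01,-0.22,0,0,0,0,10,0.02,-0.2,0,0,0,0,10,0.03,-0.2,0,0,0,0,10,0.05,-0.2,0,0,0,0,10,0.05,-0.2,0,0,0,0,10,0.08,-0.19,0,0,0,0,10,0.08,-0.19,0,0,0,0,10]'

```text
t: 16.1
eef_pos: [0.5159, 0.0416, 0.2434]
eef_rot: [-1.449, -0.965, 1.316]
contact_force: [0.3, -0.6, -4.4]
grip_width: 0.0164
```

Run:
```python
from plan import *
s,e,Rm=st();print(s['contact_force'],s['torque'],s['grip_width'])
save(cams.snapshot('wrist'),'w13');
tip=e+Rm[:,0]*L;d=tip-LIP;print(e,d@A,tip[2],'phi',np.arctan2(tip[2]-.09,.178-d@A),np.hypot(tip[2]-.09,.178-d@A))
```

```text
[ 0.34877224 -0.56985021 -4.38646388] [-1.68456961  0.1545455  -0.09303032] 0.016404897743239853
[0.51586901 0.041628   0.24343283] 0.05827904849128949 0.2054588886592252 phi 0.767277578123301 0.16632456583612168
```

View pics/w13.png

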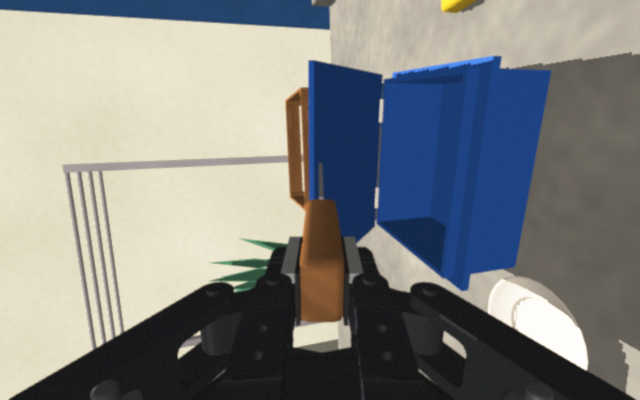

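Working well: the lid stands open around 45° on the blade (blade tip at pixel ≈(320,165)). Continue the arc.

step_arm --moves '[0.1,-0.18,0,0,0,0,10,0.11,-0.17,0,0,0,0,10,0.13,-0.16,0,0,0,0,10,0.14,-0.16,0,0,0,0,10,0.15,-0.14,0,0,0,0,10,0.16,-0.14,0,0,0,0,10,0.17,-0.12,0,0,0,0,10,0.18,-0.11,0,0,0,0,10]'

```text
t: 17.15
eef_pos: [0.5261, 0.1325, 0.2984]
eef_rot: [-1.446, -0.968, 1.316]
contact_force: [0.8, -1.5, -3.7]
grip_width: 0.0164
```

step_arm --moves '[0.19,-0.1,0,0,0,0,10,0.19,-0.08,0,0,0,0,10,0.2,-0.06,0,0,0,0,10,0.1,-0.02,0,0,0,0,10,0,0,0,0,0,0,10,0,0,0,0,0,0,10,0,0,0,0,0,0,10,0,0,0,0,0,0,10]'

```text
t: 18.15
eef_pos: [0.5309, 0.1804, 0.305]
eef_rot: [-1.441, -0.974, 1.313]
contact_force: [-0.5, 1.0, -2.2]
grip_width: 0.0164
```

Run:
```python
from plan import *
s,e,Rm=st();print(s['contact_force'],s['torque'],s['grip_width'],s['t'])
save(cams.snapshot('wrist'),'w14');save(cams.snapshot('side'),'s14');save(cams.snapshot('top'),'t14',(180,100,460,300),2.5)
tip=e+Rm[:,0]*L;d=tip-LIP;print(e,d@A,tip[2],'phi',np.arctan2(tip[2]-.09,.178-d@A),np.hypot(tip[2]-.09,.178-d@A))
```

```text
[-0.48171186  0.95657747 -2.19439636] [-0.75259689  0.06352644  0.01268403] 0.01640026037121344 18.15
[0.5309077  0.18044881 0.30496526] 0.19825066220629253 0.2682815745006003 phi 1.683899642583453 0.1794280054122167
```

View pics/w14.png

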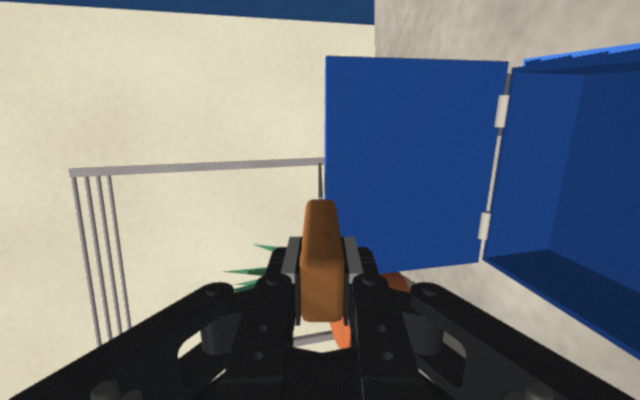

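View pics/t14.png

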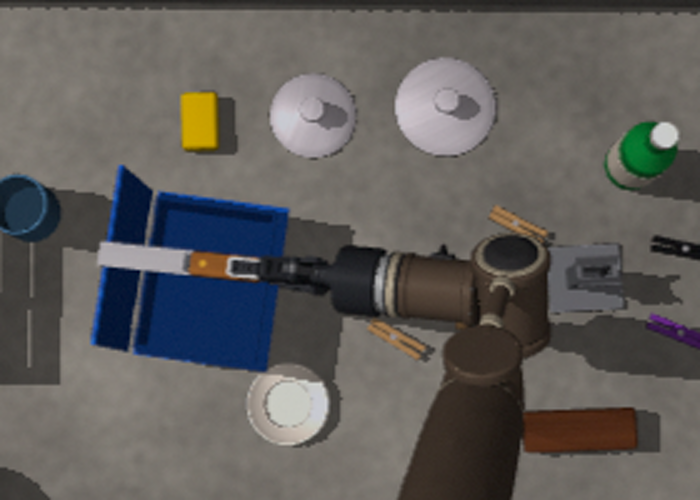

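Run:
```python
from plan import *
c=cams.calibration('wrist');B=np.array([np.sin(YAW),-np.cos(YAW),0])
for ph in(1.3,1.4,1.5,1.6,1.7):
    P=LIP+A*.178+B*.106;P[2]=.09;T=P+.178*(-np.cos(ph)*A+np.sin(ph)*np.array([0,0,1]))
    print(ph,proj(c,T),proj(c,P))
```

```text
1.3 [357.56045679  44.2389119 ] [510.47341382  60.41301768]
1.4 [343.82093224  47.81176499] [510.47341382  60.41301768]
1.5 [333.80008829  51.10020732] [510.47341382  60.41301768]
1.6 [327.00520861  54.10106592] [510.47341382  60.41301768]
1.7 [322.97853174  56.82132963] [510.47341382  60.41301768]
```

step_arm --moves '[-0.13,-0.48,0,0,0,0,10,-0.7,0,0,0,0,0,10,-0.8,0.2,0,0,0,0,10,-0.8,0.2,0,0,0,0,10,-0.8,0.2,0,0,0,0,10,-0.8,0.2,0,0,0,0,10,-0.8,0.2,0,0,0,0,10,0,0,0,0,0,0,10]'

```text
t: 19.3
eef_pos: [0.4955, -0.1146, 0.3517]
eef_rot: [-1.443, -0.974, 1.313]
contact_force: [0.4, 0.4, -0.6]
grip_width: 0.0165
```

Run:
```python
from plan import *
s,e,Rm=st();q=np.array(s['q']);print(e)
Rt=down(np.radians(4.7))
print(need([.5,-.1,.36],Rt))
w=R.from_matrix(Rm.T@Rt).as_rotvec();print(np.linalg.norm(w))
for k in np.linspace(0,1,6)[1:]:
    q2,er=ik(e,Rm@R.from_rotvec(w*k).as_matrix(),q);print(k,(q2-q).round(2),q2.round(2),round(er,4));q=q2
```

```text
[ 0.49548307 -0.11462399  0.3516867 ]
(array([ 0.21, -0.2 , -0.05]), array([-8.51, -6.53,  5.31]))
2.088320889892526
0.2 [ 0.1  -0.01 -0.14 -0.2   0.02 -0.25] [-0.74  0.43  1.55  0.72  2.    0.52] 0.0
0.4 [ 0.11 -0.05 -0.07 -0.2  -0.04 -0.25] [-0.63  0.38  1.48  0.52  1.96  0.27] 0.0
0.6000000000000001 [ 0.11 -0.1   0.01 -0.19 -0.11 -0.25] [-0.52  0.28  1.49  0.32  1.85  0.02] 0.0
0.8 [ 0.11 -0.14  0.08 -0.17 -0.18 -0.22] [-0.41  0.14  1.58  0.15  1.67 -0.2 ] 0.0
1.0 [ 0.1  -0.17  0.15 -0.15 -0.23 -0.19] [-0.31 -0.02  1.72 -0.    1.44 -0.39] 0.0
```

12 rows of (-0.71,-0.545,0.44).

step_arm --moves '[0,0,0,-0.71,-0.54,0.44,10,0,0,0,-0.71,-0.54,0.44,10,0,0,0,-0.71,-0.54,0.44,10,0,0,0,-0.71,-0.54,0.44,10,0,0,0,-0.71,-0.54,0.44,10,0,0,0,-0.71,-0.54,0.44,10,0,0,0,-0.71,-0.54,0.44,10,0,0,0,-0.71,-0.54,0.44,10]'

```text
t: 20.3
eef_pos: [0.4938, -0.1083, 0.3483]
eef_rot: [1.613, 1.521, -1.546]
contact_force: [-0.0, 1.9, -1.7]
grip_width: 0.0161
```

Run:
```python
from plan import *
print(st()[1],need([.5,-.1,.36],down(np.radians(4.7))))
```

```text
[ 0.49378998 -0.10825529  0.34828003] (array([-0.14, -0.02, -0.22]), array([-2.64, -2.15,  1.71]))
```

step_arm --moves '[0,0,0,-0.66,-0.54,0.43,10,0,0,0,-0.66,-0.54,0.43,10,0,0,0,-0.66,-0.54,0.43,10,0,0,0,-0.66,-0.54,0.43,10,0,0,0,0,0,0,10,0,0,0,0,0,0,10,0,0,0,0,0,0,10,0,0,0,0,0,0,10]'

```text
t: 21.3
eef_pos: [0.4906, -0.0981, 0.347]
eef_rot: [1.135, 1.253, -1.128]
contact_force: [0.6, -0.2, -1.2]
grip_width: 0.0161
```

Run:
```python
from plan import *
print(st()[1],need([.5515,-.292,.31],down(np.radians(4.7))))
```

```text
[ 0.49064193 -0.09813678  0.3470112 ] (array([0.62, 0.67, 3.32]), array([ 0.13,  0.  , -0.03]))
```

step_arm --moves '[0,0.17,0.7,0,0,0,10,0,0.17,0.8,0,0,0,10,0,0.17,0.8,0,0,0,10,0,0.16,0.7,0,0,0,10,0.3,0,0.32,0.13,0,-0.03,10,0.3,0,0,0,0,0,10,0,0,0,0,0,0,10,0,0,0,0,0,0,10]'

```text
t: 22.3
eef_pos: [0.5522, -0.2968, 0.3032]
eef_rot: [1.157, 1.258, -1.153]
contact_force: [-0.4, -0.1, -0.7]
grip_width: 0.0161
```

Run:
```python
from plan import *
s,e,Rm=st()
print(e,need([.5515,-.292,.28],down(np.radians(4.7))))
c=cams.calibration('wrist');np.save('w15.npy',[c['origin'],c['attitude']]);save(cams.snapshot('wrist'),'w15',(260,90,400,250),5)
S=cams.calibration('side');T=cams.calibration('top');save(cams.snapshot('side'),'s15',(310,170,450,350),4);save(cams.snapshot('top'),'t15',(360,150,480,260),5)
tip=e+Rm[:,0]*L;print(tip,(proj(c,tip)-[260,90])*5,(proj(S,tip)-[310,170])*4)
```

```text
[ 0.55218431 -0.29676299  0.30318475] (array([ 0.39, -0.  , -0.08]), array([-0.03, -0.06,  0.04]))
[ 0.5510883  -0.29530863  0.16169647] [298.27432912 442.68192093] [254.91110192 402.7128003 ]
```

View pics/w15.png

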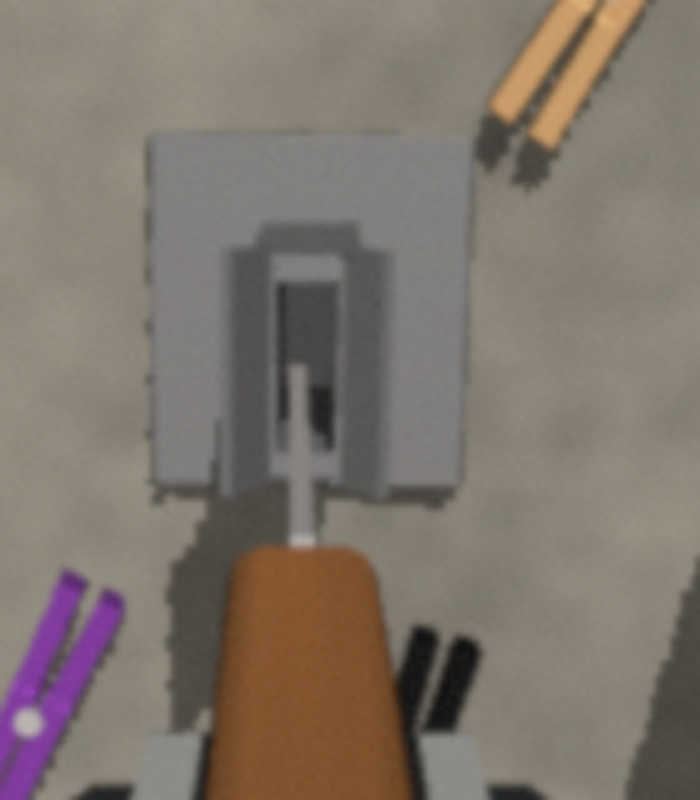

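View pics/s15.png

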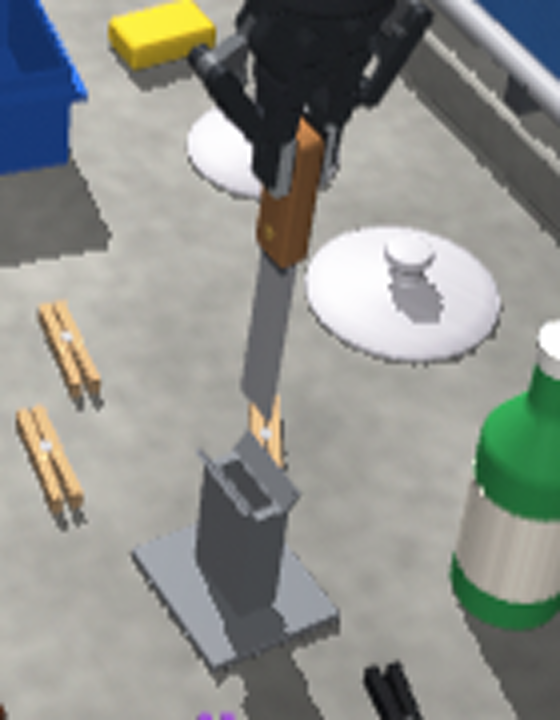

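Run:
```python
from plan import *
c=cams.calibration('wrist');c['origin'],c['attitude']=np.load('w15.npy')
f=lambda L,z:np.array([onz(c,260+u/5,90+v/5,z) for u,v in L])
P=f([(277,283),(338,283),(337,452),(275,452)],.093);print(P.round(4),P.mean(0))
P=f([(153,133),(472,138),(462,485),(155,483)],.008);print(P.round(4),P.mean(0))
```

```text
[[ 0.5438 -0.2737  0.093 ]
 [ 0.5577 -0.2726  0.093 ]
 [ 0.5606 -0.312   0.093 ]
 [ 0.5461 -0.3131  0.093 ]] [ 0.55204195 -0.29286971  0.093     ]
[[ 0.5057 -0.246   0.008 ]
 [ 0.5927 -0.2407  0.008 ]
 [ 0.5999 -0.3381  0.008 ]
 [ 0.5114 -0.3444  0.008 ]] [ 0.55242946 -0.29228383  0.008     ]
```

step_arm --moves '[0,0,-0.07,-0.03,-0.06,0.04,10,0.3,0,0,0,0,0,10,0.4,0,0,0,0,0,10,0.2,0,0,0,0,0,10,0,0,0,0,0,0,10,0,0,0,0,0,0,10,0,0,0,0,0,0,10,0,0,0,0,0,0,10]'

```text
t: 23.45
eef_pos: [0.5539, -0.2921, 0.2506]
eef_rot: [1.147, 1.239, -1.144]
contact_force: [0.5, -0.5, -1.5]
grip_width: 0.0169
```

Run:
```python
from plan import *
s,e,Rm=st();print(e,s['contact_force'],need([.552,-.2925,.151],down(np.radians(4.7))))
tip=e+Rm[:,0]*L;print(tip);save(cams.snapshot('wrist'),'w16',(260,90,400,250),5)
```

```text
[ 0.55391931 -0.29211692  0.25058954] [ 0.45434335 -0.45468425 -1.54078947] (array([ 1.66, -0.04, -0.  ]), array([ 0.01,  0.03, -0.04]))
[ 0.55494165 -0.29276793  0.10909473]
```

View pics/w16.png

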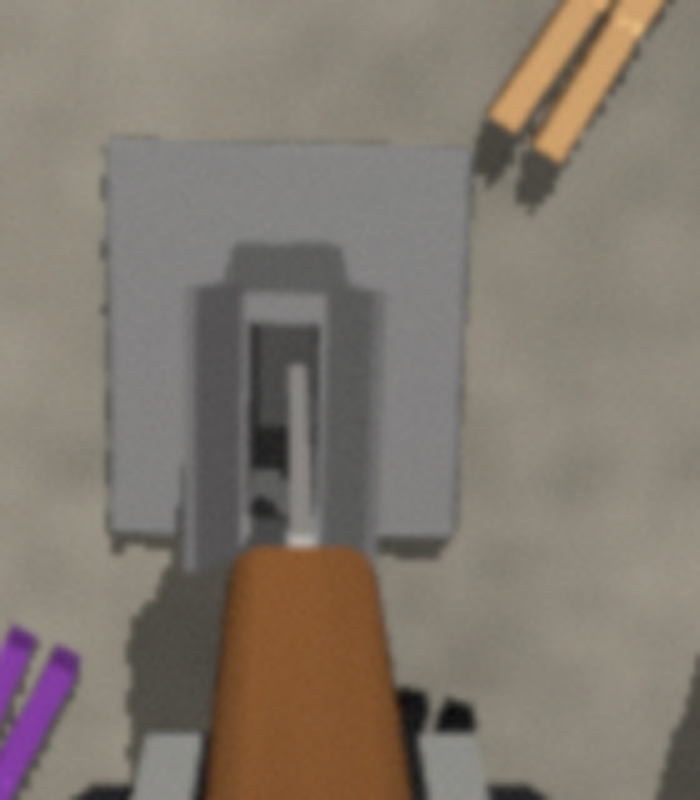

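step_arm --moves '[0,-0.05,0,0,0.03,-0.04,10,0.15,0,0,0,0,0,10,0.3,0,0,0,0,0,10,0.4,0,0,0,0,0,10,0.4,0,0,0,0,0,10,0.2,0,0,0,0,0,10,0,0,0,0,0,0,10,0,0,0,0,0,0,10]'

```text
t: 24.5
eef_pos: [0.5495, -0.2918, 0.1567]
eef_rot: [1.147, 1.251, -1.148]
contact_force: [-0.6, -0.7, -0.1]
grip_width: 0.0164
```

Run:
```python
from plan import *
s,e,Rm=st();print(e,s['contact_force'],need([.552,-.2925,.151],down(np.radians(4.7))))
tip=e+Rm[:,0]*L;print(tip)
```

```text
[ 0.54951138 -0.291777    0.15666168] [-0.6192576  -0.70481748 -0.07845602] (array([0.09, 0.04, 0.02]), array([ 0.01, -0.01,  0.02]))
[ 0.54908917 -0.29152374  0.01516253]
```

Inside the slot, no contact force. Lower the last 5 mm, release, and retreat up.

step_arm --moves '[0.09,0.03,0,0,0,0,10,0,0,0,0,0,0,10,0,0,0,0,0,0,30,0,0,0,0,0,0,50,0,0,0,0,0,0,70,0,0,0,0,0,0,85,0,0,0,0,0,0,85,0,0,0,0,0,0,85]' --grip_force 40

```text
t: 25.5
eef_pos: [0.5541, -0.2932, 0.1552]
eef_rot: [1.147, 1.243, -1.145]
contact_force: [-0.8, -0.3, -0.2]
grip_width: 0.0852
```

step_arm --moves '[-0.5,0,0,0,0,0,85,-0.9,0,0,0,0,0,85,-1,0,0,0,0,0,85,-1,0,0,0,0,0,85,0,0,0,0,0,0,85,0,0,0,0,0,0,85,0,0,0,0,0,0,85,0,0,0,0,0,0,85]'

```text
t: 26.5
eef_pos: [0.5512, -0.2914, 0.3595]
eef_rot: [1.147, 1.254, -1.149]
contact_force: [1.0, 0.5, -0.6]
grip_width: 0.0851
```

Run:
```python
from plan import *
s,e,Rm=st();print(e,s['grip_width'],s['t'])
c=cams.calibration('wrist');np.save('w17.npy',[c['origin'],c['attitude']]);im=cams.snapshot('wrist');cv2.imwrite('pics/w17.png',im[:,:,::-1])
save(cams.snapshot('side'),'s17')
```

```text
[ 0.55117744 -0.29144355  0.35947282] 0.08507197918039668 26.5
```

View pics/w17.png

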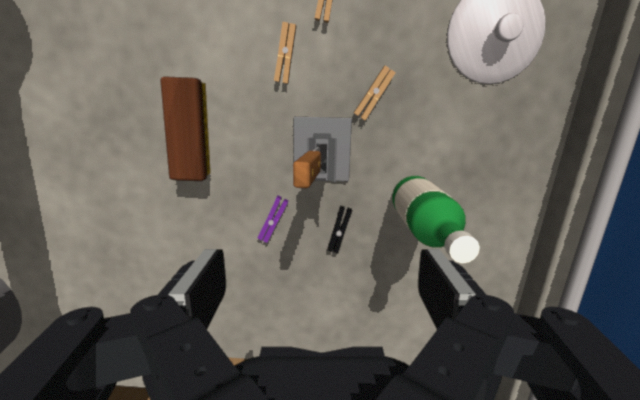

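View pics/s17.png

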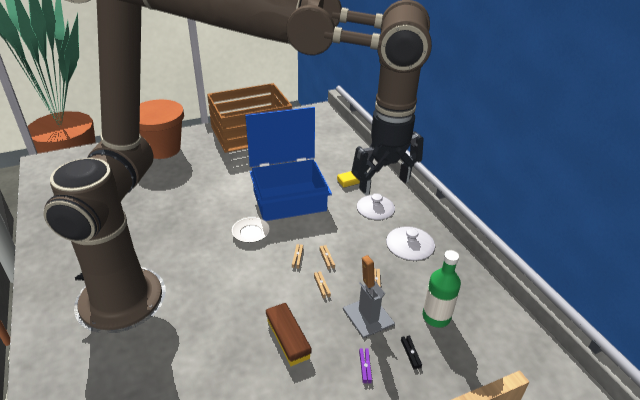

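step_arm --moves '[0,-0.1,-0.9,0,0,0,85,0,-0.1,-0.9,0,0,0,85,0,-0.1,-0.9,0,0,0,85,0,0,-0.9,0,0,0,85,0,0,-0.5,0,0,0,85,0,0,0,0,0,0,85,0,0,0,0,0,0,85,0,0,0,0,0,0,85]'

```text
t: 27.6
eef_pos: [0.5102, -0.0428, 0.3546]
eef_rot: [1.148, 1.26, -1.156]
contact_force: [0.4, 0.7, -0.5]
grip_width: 0.0854
```

```bash
cat >> plan.py <<'E'
def pegs(im,c,z=.014,roi=None,show=True):
    h=cv2.cvtColor(im,cv2.COLOR_RGB2HSV);m=cv2.inRange(h,(8,70,120),(22,200,255))
    m=cv2.morphologyEx(m,cv2.MORPH_CLOSE,np.ones((5,5)))
    out=[]
    for k in cv2.findContours(m,0,2)[0]:
        r=cv2.minAreaRect(k)
        if cv2.contourArea(k)<150: continue
        b=cv2.boxPoints(r);P=np.array([onz(c,u,v,z) for u,v in b]);e1=P[1]-P[0];e2=P[2]-P[1]
        if np.linalg.norm(e1)<np.linalg.norm(e2):e1,e2=e2,e1
        l,w=np.linalg.norm(e1),np.linalg.norm(e2)
        print('px',np.round(r[0]),'pos',P.mean(0).round(4),'len',l.round(4),w.round(4),'yaw long',np.degrees(np.arctan2(e1[1],e1[0])).round(1)%180)
        out.append((P.mean(0),np.arctan2(e1[1],e1[0])))
    return out
E
python3 - <<'E'
from plan import *
s,e,Rm=st();print(e,s['q'].round(2))
c=cams.calibration('wrist');im=cams.snapshot('wrist');cv2.imwrite('pics/w18.png',im[:,:,::-1]);pegs(im,c)
E
```

```text
[ 0.51022401 -0.04281637  0.35457968] [-0.17 -0.01  1.7   0.    1.46 -0.25]
px [383. 249.] pos [ 0.6232 -0.1996  0.014 ] len 0.0836 0.0204 yaw long 61.9
px [303. 217.] pos [ 0.4866 -0.1548  0.014 ] len 0.0842 0.0201 yaw long 83.6
px [341. 168.] pos [ 0.5401 -0.0681  0.014 ] len 0.0814 0.0203 yaw long 83.2
px [296. 143.] pos [ 0.467  -0.0348  0.014 ] len 0.0811 0.0198 yaw long 59.7
```

View pics/w18.png

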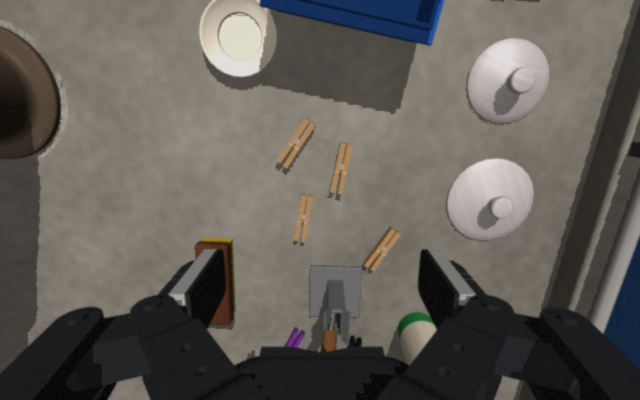

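```bash
cat >> plan.py <<'E'
def go(p,jawdeg):
    """first shift in current axes, and turn about x (tool-down)"""
    d,w=need(p,down(np.radians(jawdeg)));print('shift',d,'turn',w)
TC=np.array([.5367,.2048,0]);B=np.array([np.sin(YAW),-np.cos(YAW),0])
E
python3 - <<'E'
from plan import *
go([.467,-.035,.08],-30.3)
E
```

```text
shift [ 4.59 -0.65 -0.16] turn [ 3.49 -0.01  0.08]
```

step_arm --moves '[0.3,-0.65,-0.16,0,0,0,50,0.4,0,0,0.9,0,0.08,50,0.6,0,0,0.9,0,0,50,0.7,0,0,0.9,0,0,50,0.7,0,0,0.8,0,0,50,0.7,0,0,0,0,0,50,0.5,0,0,0,0,0,50,0,0,0,0,0,0,50]'

```text
t: 28.65
eef_pos: [0.4726, -0.044, 0.1159]
eef_rot: [1.617, 0.886, -1.605]
contact_force: [-0.5, -0.3, -0.5]
grip_width: 0.05
```

Run:
```python
from plan import *
s,e,Rm=st();print(e,s['grip_width'])
c=cams.calibration('wrist');im=cams.snapshot('wrist');cv2.imwrite('pics/w19.png',im[:,:,::-1]);pegs(im,c)
go([.467,-.035,.003],-30.3)
```

```text
[ 0.4725607  -0.04396714  0.11587084] 0.05003140242863628
px [558. 244.] pos [ 0.6232 -0.1993  0.014 ] len 0.0859 0.0258 yaw long 67.4
px [308. 183.] pos [ 0.467  -0.0346  0.014 ] len 0.0816 0.0191 yaw long 60.3
px [404. 171.] pos [ 0.5402 -0.0681  0.014 ] len 0.0822 0.0197 yaw long 84.2
shift [ 1.91 -0.2  -0.05] turn [-0.2  -0.04 -0.04]
```

View pics/w19.png

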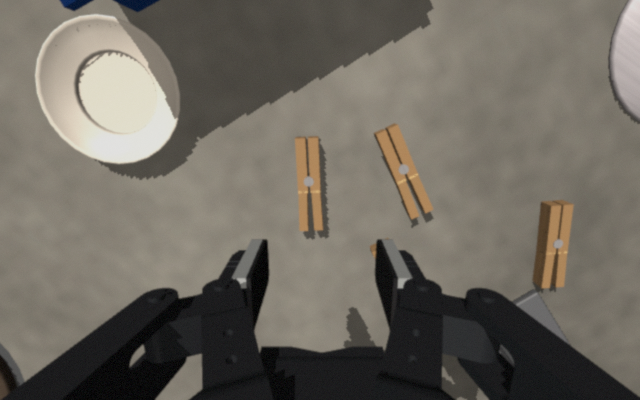

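step_arm --moves '[0.2,-0.2,-0.05,0,0,0,50,0.5,0,0,-0.2,-0.04,-0.04,50,0.6,0,0,0,0,0,50,0.4,0,0,0,0,0,50,0.15,0,0,0,0,0,50,0,0,0,0,0,0,50,0,0,0,0,0,0,50,0,0,0,0,0,0,50]'

```text
t: 29.7
eef_pos: [0.4752, -0.0352, 0.0129]
eef_rot: [1.598, 0.896, -1.569]
contact_force: [0.4, -0.7, 0.3]
grip_width: 0.0501
```

Run:
```python
from plan import *
s,e,Rm=st();print(e,s['grip_width'],s['contact_force'])
go([.467,-.035,.003],-30.3)
```

```text
[ 0.47515188 -0.03524852  0.01294466] 0.05005709520863747 [ 0.42816866 -0.73681517  0.29509453]
shift [ 0.16 -0.12  0.07] turn [-0.   -0.04 -0.11]
```

step_arm --moves '[0.05,-0.12,0.07,0,-0.04,-0.11,50,0.1,0,0,0,0,0,50,0,0,0,0,0,0,5,0,0,0,0,0,0,5,0,0,0,0,0,0,5,0,0,0,0,0,0,5,0,0,0,0,0,0,5,-0.6,0,0,0,0,0,5]'

```text
t: 30.7
eef_pos: [0.464, -0.035, 0.0382]
eef_rot: [1.584, 0.915, -1.593]
contact_force: [0.2, 0.7, 0.6]
grip_width: 0.0052
```

Run:
```python
from plan import *
s,e,Rm=st();print(e,s['grip_width'],s['contact_force'])
p=TC-.005*A-.055*B;p[2]=.17;print(p);go(p,-7)
save(cams.snapshot('wrist'),'w20')
```

```text
[ 0.46402353 -0.03498824  0.03815413] 0.005163829668212375 [0.22029005 0.70655966 0.60215789]
[0.48150061 0.20654008 0.17      ]
shift [-2.19 -1.79 -3.62] turn [-2.33  0.    0.03]
```

View pics/w20.png

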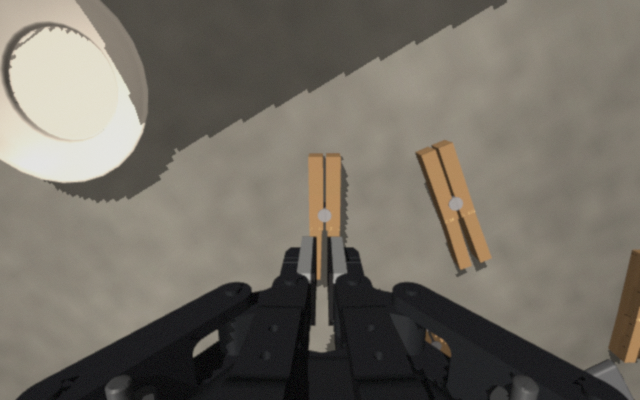

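Run:
```python
from plan import *
s,e,Rm=st();c=cams.calibration('wrist');im=cv2.imread('pics/w20.png')[:,:,::-1]
print(proj(c,e),proj(c,e-Rm[:,0]*.019))
pegs(im,c,.014);print();pegs(im,c,.05)
```

```text
[319.90055252 239.06338206] [319.71640699 254.79757323]
px [638. 336.] pos [ 0.6182 -0.2249  0.014 ] len 0.0459 0.0096 yaw long 61.3
px [324. 216.] pos [ 0.4717 -0.0367  0.014 ] len 0.084 0.019 yaw long 60.5
px [455. 203.] pos [ 0.5472 -0.0712  0.014 ] len 0.086 0.0213 yaw long 85.4

px [638. 336.] pos [ 0.5974 -0.1785  0.05  ] len 0.0374 0.0078 yaw long 61.3
px [324. 216.] pos [ 0.478  -0.0251  0.05  ] len 0.0684 0.0155 yaw long 60.5
px [455. 203.] pos [ 0.5394 -0.0532  0.05  ] len 0.0701 0.0173 yaw long 85.4
```

Run:
```python
from plan import *
s,e,Rm=st();print(e)
go([.467,-.035,.03],-30)
c=cams.calibration('wrist');im=cams.snapshot('wrist');pegs(im,c)
```

```text
[ 0.46930195 -0.03578082  0.04365044]
shift [ 0.23 -0.04  0.01] turn [-0.03 -0.01 -0.03]
px [624. 302.] pos [ 0.6172 -0.1942  0.014 ] len 0.0893 0.0202 yaw long 74.6
px [316. 216.] pos [ 0.467  -0.0342  0.014 ] len 0.082 0.0185 yaw long 60.099999999999994
px [443. 204.] pos [ 0.5403 -0.0672  0.014 ] len 0.0832 0.0203 yaw long 85.2
```

step_arm --moves '[-0.1,0,0,0,0,0,45,0,0,0,0,0,0,45,0,0,0,0,0,0,45,0,0,0,0,0,0,45,0,0,0,0,0,0,45,0,0,0,0,0,0,45,0,0,0,0,0,0,45,0,0,0,0,0,0,45]'

```text
t: 31.8
eef_pos: [0.468, -0.0356, 0.0469]
eef_rot: [1.589, 0.909, -1.584]
contact_force: [1.2, 0.2, -0.4]
grip_width: 0.0453
```

Run:
```python
from plan import *
s,e,Rm=st();print(e)
go([.467,-.035,.003],-30)
c=cams.calibration('wrist');im=cams.snapshot('wrist');pegs(im,c)
```

```text
[ 0.46804403 -0.03560676  0.0469298 ]
shift [ 0.73 -0.02  0.  ] turn [-0.03 -0.01 -0.02]
px [626. 299.] pos [ 0.6194 -0.1955  0.014 ] len 0.0889 0.0215 yaw long 70.1
px [318. 214.] pos [ 0.4672 -0.0339  0.014 ] len 0.0816 0.0187 yaw long 60.2
px [443. 202.] pos [ 0.5403 -0.0673  0.014 ] len 0.0831 0.0208 yaw long 85.4
```

step_arm --moves '[0.4,0,0,0,0,0,45,0.3,0,0,0,0,0,45,0,0,0,0,0,0,45,0.03,0,0,0,0,0,45,0,0,0,0,0,0,45,0,0,0,0,0,0,45,0,0,0,0,0,0,45,0,0,0,0,0,0,45]'

```text
t: 32.85
eef_pos: [0.4716, -0.0362, 0.0053]
eef_rot: [1.593, 0.904, -1.578]
contact_force: [0.1, -0.6, -0.8]
grip_width: 0.0448
```

Run:
```python
from plan import *
s,e,Rm=st();print(e,s['contact_force'])
go([.467,-.035,.003],-30)
c=cams.calibration('wrist');im=cams.snapshot('wrist');save(im,'w21');pegs(im,c);save(cams.snapshot('side'),'s21',(260,200,400,320),4)
```

```text
[ 0.47160038 -0.03616716  0.00529397] [ 0.08991371 -0.6374472  -0.80805847]
shift [ 0.04 -0.08  0.02] turn [-0.03 -0.02 -0.05]
px [447. 384.] pos [ 0.4916 -0.1515  0.014 ] len 0.0299 0.007 yaw long 93.2
px [310. 241.] pos [ 0.4673 -0.034   0.014 ] len 0.0825 0.0185 yaw long 60.5
px [465. 226.] pos [ 0.5407 -0.0669  0.014 ] len 0.0837 0.0208 yaw long 86.4
```

View pics/s21.png

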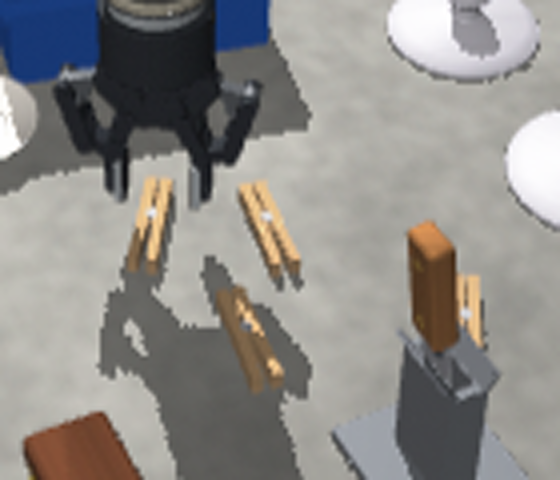

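View pics/w21.png

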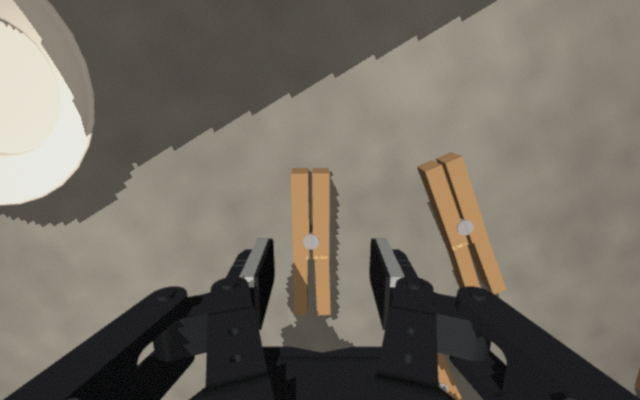

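Run:
```python
from plan import *
s,e,Rm=st();S=cams.calibration('side')
for b in(0,.006,.012,.02):
  print(b,[((proj(S,e+Rm[:,1]*k-Rm[:,0]*b)-[260,200])*4).round() for k in(-.0225,.0225)])
print((proj(S,[.467,-.0345,.014])-[260,200])*4)
```

```text
0 [array([123., 219.]), array([187., 225.])]
0.006 [array([122., 213.]), array([187., 219.])]
0.012 [array([122., 207.]), array([187., 213.])]
0.02 [array([122., 198.]), array([187., 204.])]
[147.67516372 213.30455009]
```

step_arm --moves '[0.06,-0.07,0.02,0,0,-0.05,40,0.05,0,0,0,0,0,38,0,0,0,0,0,0,34,0,0,0,0,0,0,30,0,0,0,0,0,0,26,0,0,0,0,0,0,26,0,0,0,0,0,0,26,0,0,0,0,0,0,26]'

```text
t: 33.95
eef_pos: [0.4669, -0.035, -0.0021]
eef_rot: [1.591, 0.913, -1.585]
contact_force: [0.7, 1.0, -0.5]
grip_width: 0.0264
```

Run:
```python
from plan import *
s,e,Rm=st();print(e,s['contact_force'],s['grip_width'])
go([.467,-.035,-.002],-30)
save(cams.snapshot('wrist'),'w22');save(cams.snapshot('side'),'s22',(260,200,400,320),4)
```

```text
[ 0.46686949 -0.03497916 -0.00208599] [ 0.67042418  0.96465372 -0.5130592 ] 0.02635073937820329
shift [-0.  0. -0.] turn [-0.03 -0.02  0.  ]
```

View pics/s22.png

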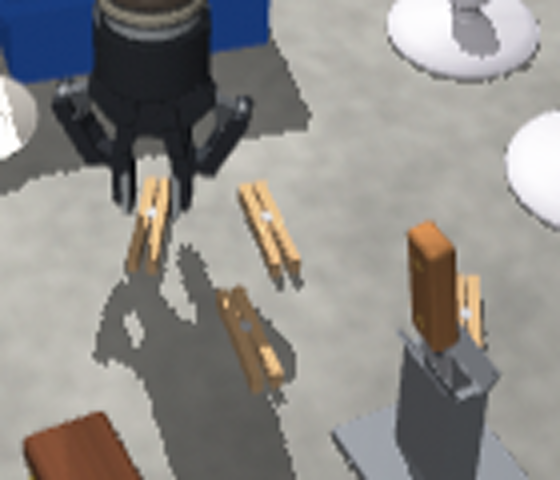

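View pics/w22.png

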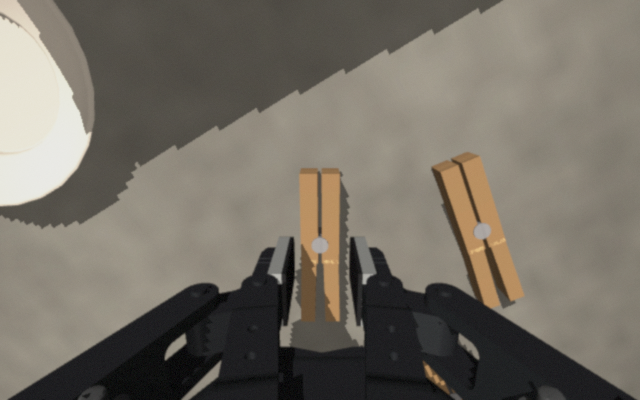

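step_arm --moves '[0,0,0,0,0,0,12,0,0,0,0,0,0,12,0,0,0,0,0,0,12,0,0,0,0,0,0,12,0,0,0,0,0,0,12,0,0,0,0,0,0,12,0,0,0,0,0,0,12,0,0,0,0,0,0,12]'

```text
t: 35.05
eef_pos: [0.4669, -0.0349, -0.0021]
eef_rot: [1.591, 0.913, -1.585]
contact_force: [0.4, 0.1, -0.5]
grip_width: 0.0118
```

Run:
```python
from plan import *
s,e,Rm=st();print(e,s['contact_force'],s['grip_width'])
p=TC-.005*A-.055*B;p[2]=.17;print(p);go(p,-7)
```

```text
[ 0.46686043 -0.03494514 -0.00207155] [ 0.37757827  0.10351578 -0.46574568] 0.01176167245265451
[0.48150061 0.20654008 0.17      ]
shift [-2.85 -1.82 -3.61] turn [-2.33 -0.02 -0.  ]
```

Run:
```python
from plan import *
save(cams.snapshot('wrist'),'w23',(220,140,420,340),4)
save(cams.snapshot('side'),'s23',(270,220,340,280),9)
```

```text
(no output)
```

View pics/w23.png

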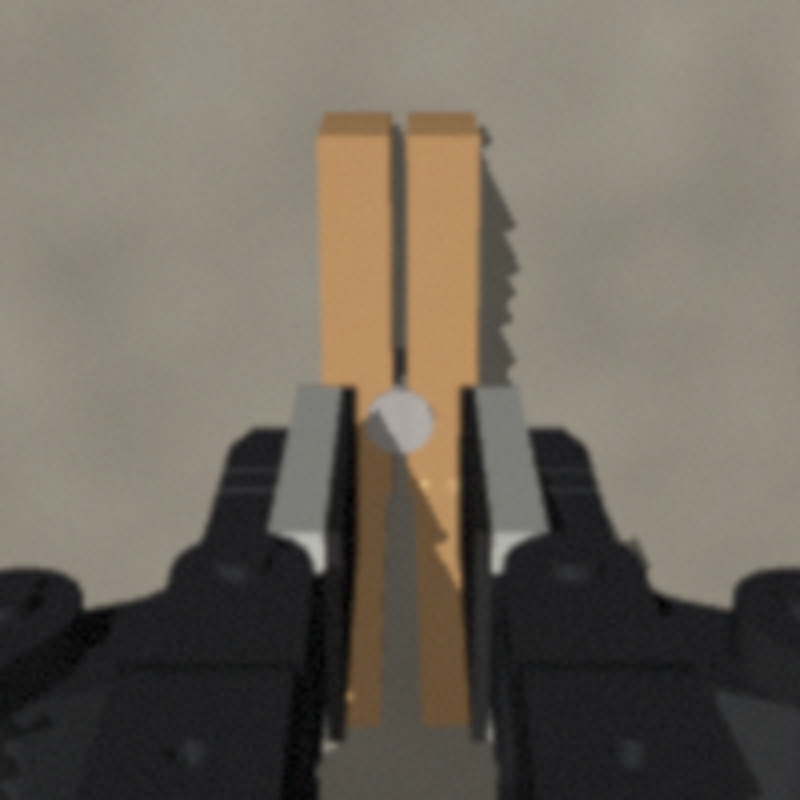

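View pics/s23.png

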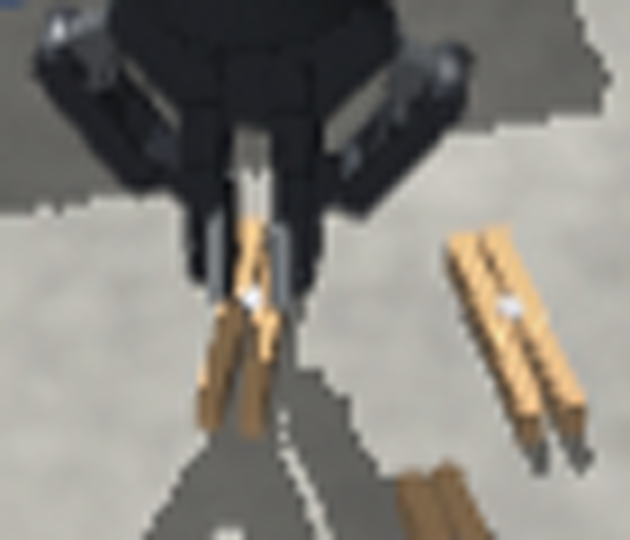

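step_arm --moves '[0,0,0,0,0,0,28,0,0,0,0,0,0,30,0,0,0,0,0,0,30,0.07,0,0,0,0,0,30,0.06,0,0,0,0,0,30,0,0,0,0,0,0,30,0,0,0,0,0,0,30,0,0,0,0,0,0,30]'

```text
t: 36.15
eef_pos: [0.4666, -0.0349, -0.0107]
eef_rot: [1.59, 0.913, -1.586]
contact_force: [0.3, -0.2, 0.3]
grip_width: 0.0301
```

Run:
```python
from plan import *
s,e,Rm=st();print(e,s['contact_force'],s['grip_width'])
save(cams.snapshot('wrist'),'w24',(220,140,420,340),4)
save(cams.snapshot('side'),'s24',(270,220,340,280),9)
```

```text
[ 0.46663618 -0.03491067 -0.0106755 ] [ 0.27923054 -0.17291045  0.31148333] 0.030060936413695262
```

View pics/s24.png

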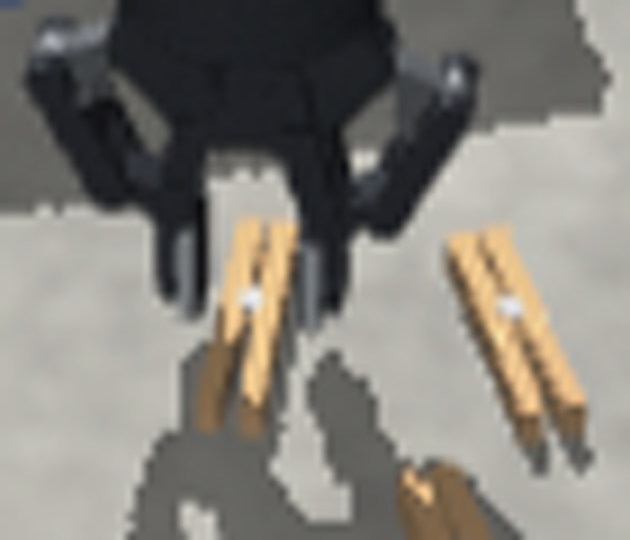

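step_arm --moves '[0,0,0,0,0,0,12,0,0,0,0,0,0,12,0,0,0,0,0,0,12,0,0,0,0,0,0,12,0,0,0,0,0,0,12,0,0,0,0,0,0,12,0,0,0,0,0,0,12,0,0,0,0,0,0,12]'

```text
t: 37.25
eef_pos: [0.4669, -0.035, -0.0103]
eef_rot: [1.591, 0.913, -1.585]
contact_force: [0.4, -0.2, 0.1]
grip_width: 0.0173
```

Run:
```python
from plan import *
s,e,Rm=st();print(e,s['contact_force'],s['grip_width'])
save(cams.snapshot('wrist'),'w25',(220,140,420,340),4)
```

```text
[ 0.46694399 -0.03495779 -0.01030712] [ 0.35851155 -0.15182422  0.06243996] 0.017336255299182306
```

step_arm --moves '[-0.4,0,0,0,0,0,12,-0.8,0,0,0,0,0,12,-0.9,0,0,0,0,0,12,-0.8,0,0,0,0,0,12,0,0,0,-0.8,0,0,12,0,0,0,-0.8,0,0,12,0,0,0,-0.7,0,0,12,0,0,0,0,0,0,12]'

```text
t: 38.3
eef_pos: [0.4661, -0.0355, 0.1695]
eef_rot: [1.297, 1.154, -1.292]
contact_force: [-0.4, 0.2, 0.1]
grip_width: 0.0173
```

Run:
```python
from plan import *
s,e,Rm=st();print(e,s['contact_force'],s['grip_width'])
save(cams.snapshot('wrist'),'w26')
p=TC-.005*A-.055*B;p[2]=.17;print(p);go(p,-7)
```

```text
[ 0.46612291 -0.03547307  0.16947001] [-0.38719526  0.21670388  0.13523276] 0.017327152433426554
[0.48150061 0.20654008 0.17      ]
shift [ 0.   -0.22 -4.04] turn [ 0.03 -0.02 -0.01]
```

View pics/w26.png

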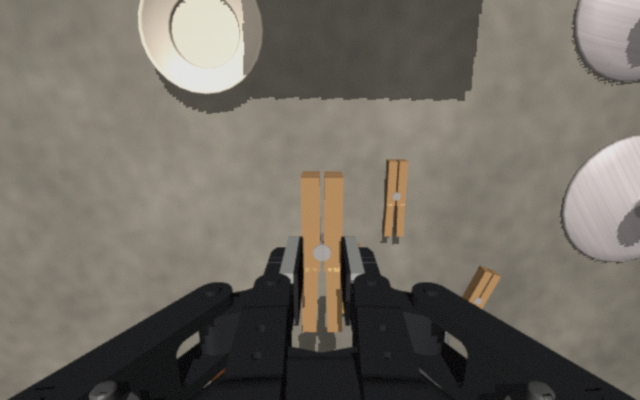

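step_arm --moves '[0,-0.1,-0.8,0,0,0,12,0,-0.1,-0.9,0,0,0,12,0,0,-0.9,0,0,0,12,0,0,-0.9,0,0,0,12,0,0,-0.6,0,0,0,12,0,0,0,0,0,0,12,0,0,0,0,0,0,12,0,0,0,0,0,0,12]'

```text
t: 39.35
eef_pos: [0.4846, 0.2149, 0.1687]
eef_rot: [1.309, 1.143, -1.307]
contact_force: [1.3, -0.1, 0.1]
grip_width: 0.0173
```

Run:
```python
from plan import *
s,e,Rm=st();print(e,s['contact_force'],s['grip_width'])
p=TC-.005*A-.055*B;p[2]=.03;go(p,-7)
save(cams.snapshot('top'),'t26',(180,100,460,300),2.5)
```

```text
[0.48463876 0.2149254  0.16865319] [ 1.27590256 -0.09532304  0.13776001] 0.017285302644976373
shift [ 2.31 -0.03  0.15] turn [-0.07 -0.01 -0.  ]
```

View pics/t26.png

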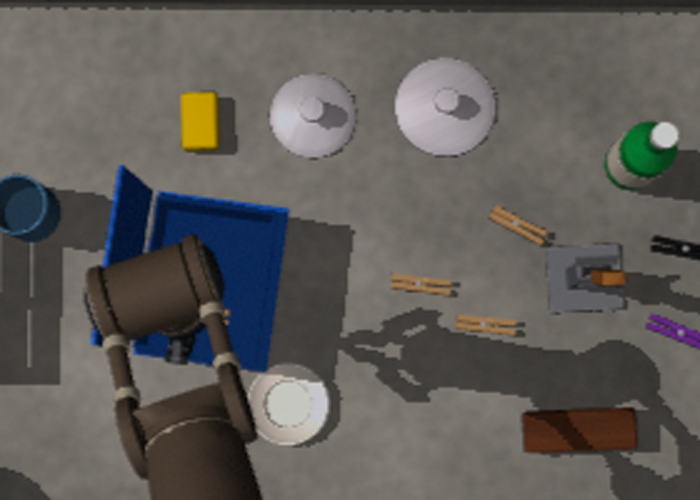

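step_arm --moves '[0.4,0,0.15,0,0,0,12,0.6,0,0,-0.07,0,0,12,0.6,0,0,0,0,0,12,0.5,0,0,0,0,0,12,0,0,0,0,0,0,12,0,0,0,0,0,0,35,0,0,0,0,0,0,40,0,0,0,0,0,0,40]'

```text
t: 40.4
eef_pos: [0.4892, 0.201, 0.0454]
eef_rot: [1.315, 1.138, -1.297]
contact_force: [0.4, 0.6, -0.0]
grip_width: 0.0397
```

Run:
```python
from plan import *
s,e,Rm=st();print(e,s['contact_force'],s['grip_width'])
save(cams.snapshot('wrist'),'w27')
```

```text
[0.48916047 0.20100044 0.04539935] [ 0.3915458   0.59935138 -0.00687649] 0.039710145638653736
```

View pics/w27.png

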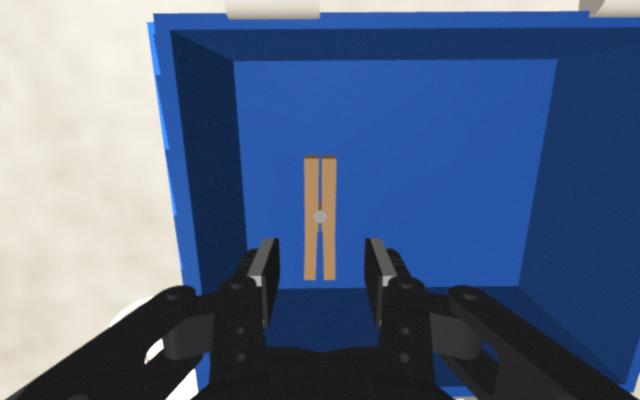

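Run:
```python
from plan import *
go([.540,-.068,.08],-6.3)
```

```text
shift [-0.58  1.44  4.33] turn [-0.13 -0.03 -0.06]
```

step_arm --moves '[-0.8,0,0,0,0,0,40,-0.9,0,0,0,0,0,40,-0.5,0,0.4,0,0,0,40,0,0.2,0.9,0,0,0,40,0,0.3,0.9,0,0,0,40,0,0.3,0.9,0,0,0,40,0,0.2,0.9,0,0,0,40,0,0,0,0,0,0,40]'

```text
t: 41.45
eef_pos: [0.5213, -0.0509, 0.1889]
eef_rot: [1.319, 1.129, -1.28]
contact_force: [-0.3, 0.8, -0.9]
grip_width: 0.04
```

Run:
```python
from plan import *
s,e,Rm=st();print(e)
c=cams.calibration('wrist');im=cams.snapshot('wrist');pegs(im,c)
go([.540,-.068,.08],-6.3)
```

```text
[ 0.52130451 -0.05086007  0.18891142]
px [426. 268.] pos [ 0.6329 -0.1801  0.014 ] len 0.0422 0.0236 yaw long 69.9
px [298. 264.] pos [ 0.4869 -0.1542  0.014 ] len 0.0857 0.02 yaw long 84.1
px [335. 185.] pos [ 0.5399 -0.0681  0.014 ] len 0.0815 0.0187 yaw long 83.7
shift [1.82 0.31 0.29] turn [-0.1  -0.04 -0.15]
```

step_arm --moves '[0.3,0.31,0.29,0,0,0,36,0.6,0,0,-0.1,-0.04,-0.15,36,0.7,0,0,0,0,0,36,0.7,0,0,0,0,0,36,0.3,0,0,0,0,0,36,0,0,0,0,0,0,36,0,0,0,0,0,0,36,0,0,0,0,0,0,36]'

```text
t: 42.5
eef_pos: [0.5456, -0.0608, 0.0362]
eef_rot: [1.289, 1.152, -1.272]
contact_force: [0.1, -0.0, 0.3]
grip_width: 0.0363
```

Run:
```python
from plan import *
s,e,Rm=st();print(e)
c=cams.calibration('wrist');im=cams.snapshot('wrist');pegs(im,c)
go([.540,-.068,-.0105],-6.3)
```

```text
[ 0.5456206  -0.0608135   0.03624568]
px [450. 386.] pos [ 0.626  -0.1934  0.014 ] len 0.0241 0.0117 yaw long 126.7
px [312. 231.] pos [ 0.5405 -0.0678  0.014 ] len 0.0824 0.0186 yaw long 82.5
shift [ 0.78 -0.1   0.13] turn [ 0.06 -0.01 -0.07]
```

Combine final correction, descent, then close and lift in the next calls.

step_arm --moves '[0,-0.1,0.13,0.06,0,-0.07,36,0.4,0,0,0,0,0,36,0.3,0,0,0,0,0,34,0.06,0,0,0,0,0,32,0,0,0,0,0,0,30,0,0,0,0,0,0,30,0,0,0,0,0,0,30,0,0,0,0,0,0,30]'

```text
t: 43.55
eef_pos: [0.5427, -0.0709, -0.0058]
eef_rot: [1.296, 1.148, -1.286]
contact_force: [0.6, 0.4, 0.8]
grip_width: 0.0302
```

Run:
```python
from plan import *
s,e,Rm=st();print(e,s['contact_force'])
go([.540,-.068,-.0105],-6.3)
```

```text
[ 0.54269813 -0.07085482 -0.00579699] [0.64955239 0.42192502 0.77000843]
shift [ 0.08 -0.05 -0.04] turn [-0.02 -0.   -0.05]
```

step_arm --moves '[0.08,-0.05,-0.04,0,0,-0.05,30,0,0,0,0,0,0,30,0,0,0,0,0,0,12,0,0,0,0,0,0,12,0,0,0,0,0,0,12,0,0,0,0,0,0,12,0,0,0,0,0,0,12,0,0,0,0,0,0,12]'

```text
t: 44.55
eef_pos: [0.5404, -0.0679, -0.0103]
eef_rot: [1.292, 1.155, -1.291]
contact_force: [-0.1, 0.8, 0.7]
grip_width: 0.0175
```

step_arm --moves '[-0.5,0,0,0,0,0,12,-0.9,0,0,0,0,0,12,-0.9,0,0,0,0,0,12,-0.6,0,0,0,0,0,12,0,0,0,0,0,0,12,0,0,0,0,0,0,12,0,0,0,0,0,0,12,0,0,0,0,0,0,12]'

```text
t: 45.55
eef_pos: [0.536, -0.0673, 0.1628]
eef_rot: [1.288, 1.164, -1.299]
contact_force: [-1.4, -0.1, -0.3]
grip_width: 0.0174
```

Run:
```python
from plan import *
s,e,Rm=st();print(e,s['contact_force'],s['grip_width'])
p=TC-.01*A-.018*B;p[2]=.17;go(p,-7)
save(cams.snapshot('wrist'),'w28')
```

```text
[ 0.53595804 -0.06727922  0.16280208] [-1.36008104 -0.0733988  -0.27001699] 0.017415490085741815
shift [-0.1  -0.8  -4.34] turn [ 0.05 -0.01  0.07]
```

View pics/w28.png

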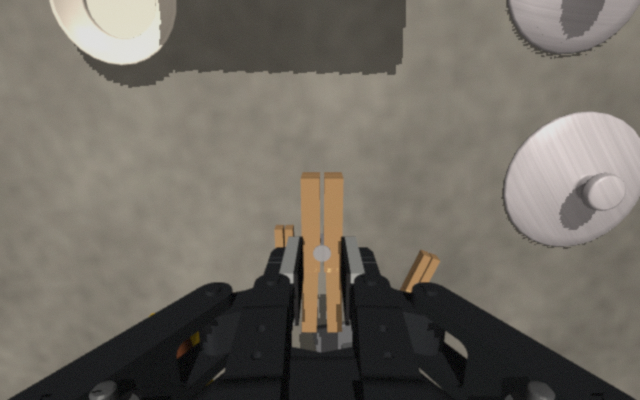

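step_arm --moves '[-0.1,-0.2,-0.8,0,0,0,12,0,-0.2,-0.9,0,0,0,12,0,-0.2,-0.9,0,0,0,12,0,-0.2,-0.9,0,0,0,12,0,0,-0.7,0,0,0.07,12,0,0,0,0,0,0,12,0,0,0,0,0,0,12,0,0,0,0,0,0,12]'

```text
t: 46.6
eef_pos: [0.5139, 0.193, 0.1635]
eef_rot: [1.289, 1.157, -1.302]
contact_force: [-0.0, 0.4, -0.3]
grip_width: 0.0177
```

Run:
```python
from plan import *
p=TC-.01*A-.015*B;p[2]=.045;print(st()[1]);go(p,-7)
```

```text
[0.51392032 0.19295497 0.16345926]
shift [ 1.97  0.12 -0.08] turn [0.03 0.01 0.05]
```

step_arm --moves '[0.4,0.12,-0.08,0,0,0,12,0.6,0,0,0,0,0,12,0.6,0,0,0,0,0,12,0.4,0,0,0,0,0,12,0,0,0,0,0,0,12,0,0,0,0,0,0,32,0,0,0,0,0,0,36,0,0,0,0,0,0,36]'

```text
t: 47.6
eef_pos: [0.5264, 0.1893, 0.0447]
eef_rot: [1.303, 1.146, -1.305]
contact_force: [0.4, 1.0, -1.1]
grip_width: 0.0361
```

Run:
```python
from plan import *
s,e,Rm=st();print(e,s['contact_force'],s['grip_width'])
save(cams.snapshot('wrist'),'w29');p=np.array([.487,-.1545,.19]);go(p,-6.4)
```

```text
[0.52638503 0.18933061 0.04471947] [ 0.38662702  0.95753726 -1.11484324] 0.036075991916946805
shift [-2.42  0.08  5.77] turn [-0.1  0.   0. ]
```

View pics/w29.png

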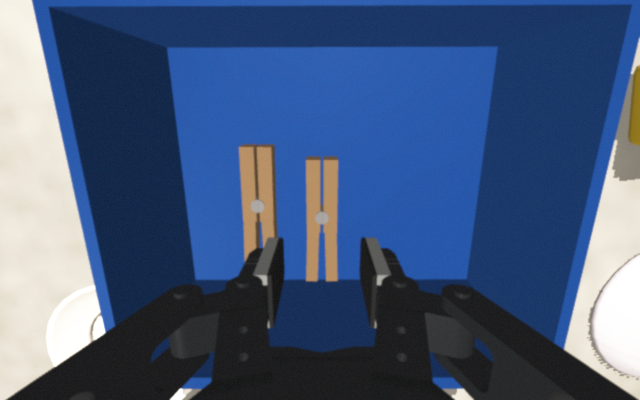

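Two pegs inside. Next, the peg at (0.487, -0.1545).

step_arm --moves '[-0.9,0,0,0,0,0,36,-0.9,0,0,0,0,0,36,-0.5,0,0.6,0,0,0,36,0,0,1,0,0,0,36,0,0,1,0,0,0,36,0,0,1,0,0,0,36,0,0,1,0,0,0,36,0,0,0.3,0,0,0,36]'

```text
t: 48.65
eef_pos: [0.4935, -0.1082, 0.1946]
eef_rot: [1.303, 1.137, -1.287]
contact_force: [-0.5, 1.0, 0.2]
grip_width: 0.0361
```

step_arm --moves '[0,0,0,0,0,0,36,0,0,0,0,0,0,36,0,0,0,0,0,0,36,0,0,0,0,0,0,36,0,0,0,0,0,0,36,0,0,0,0,0,0,36,0,0,0,0,0,0,36,0,0,0,0,0,0,36]'

```text
t: 49.65
eef_pos: [0.4942, -0.1053, 0.1954]
eef_rot: [1.303, 1.138, -1.283]
contact_force: [0.5, -0.1, -0.3]
grip_width: 0.0359
```

Run:
```python
from plan import *
s,e,Rm=st();print(e)
c=cams.calibration('wrist');im=cams.snapshot('wrist');pegs(im,c);save(im,'w30')
go([.487,-.1545,.03],-6.4)
```

```text
[ 0.49415096 -0.10532562  0.19543037]
px [439. 237.] pos [ 0.6225 -0.2     0.014 ] len 0.0823 0.0217 yaw long 63.7
px [316. 214.] pos [ 0.4862 -0.1555  0.014 ] len 0.0831 0.0195 yaw long 84.4
shift [ 2.76 -0.07  0.83] turn [-0.04  0.   -0.1 ]
```

View pics/w30.png

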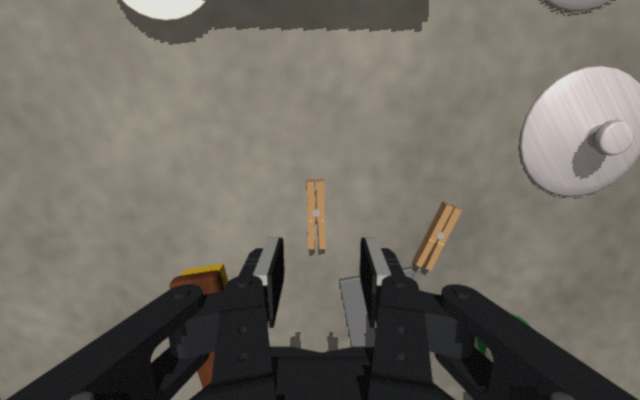

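step_arm --moves '[0,-0.05,0.8,0,0,-0.1,36,0.5,0,0,0,0,0,36,0.8,0,0,0,0,0,36,0.8,0,0,0,0,0,36,0.5,0,0,0,0,0,36,0,0,0,0,0,0,36,0,0,0,0,0,0,36,0,0,0,0,0,0,36]'

```text
t: 50.7
eef_pos: [0.4908, -0.1572, 0.0402]
eef_rot: [1.298, 1.14, -1.291]
contact_force: [-0.4, -0.0, -0.3]
grip_width: 0.0362
```

Run:
```python
from plan import *
s,e,Rm=st();print(e)
c=cams.calibration('wrist');im=cams.snapshot('wrist');pegs(im,c)
go([.487,-.155,-.0105],-6)
```

```text
[ 0.49083017 -0.15718755  0.04017102]
px [531. 255.] pos [ 0.623  -0.1989  0.014 ] len 0.0776 0.0197 yaw long 61.7
px [311. 216.] pos [ 0.4864 -0.1557  0.014 ] len 0.0821 0.0188 yaw long 85.3
shift [ 0.85 -0.09 -0.03] turn [-0.08  0.02 -0.06]
```

step_arm --moves '[0.2,-0.1,-0.02,-0.08,0,-0.06,36,0.3,0,0,0,0,0,34,0.25,0,0,0,0,0,32,0.05,0,0,0,0,0,30,0,0,0,0,0,0,30,0,0,0,0,0,0,30,0,0,0,0,0,0,30,0,0,0,0,0,0,30]'

```text
t: 51.75
eef_pos: [0.4868, -0.1561, -0.0092]
eef_rot: [1.283, 1.153, -1.285]
contact_force: [-0.2, 0.2, -1.1]
grip_width: 0.0301
```

Run:
```python
from plan import *
s,e,Rm=st();print(e,s['contact_force'])
go([.4868,-.155,-.0105],-6)
```

```text
[ 0.48681738 -0.15607479 -0.00921463] [-0.18998649  0.21142593 -1.05782073]
shift [ 0.02 -0.   -0.02] turn [ 0.    0.02 -0.02]
```

step_arm --moves '[0.02,0,0,0,0,0,12,0,0,0,0,0,0,12,0,0,0,0,0,0,12,0,0,0,0,0,0,12,-0.5,0,0,0,0,0,12,-0.9,0,0,0,0,0,12,-0.9,0,0,0,0,0,12,-0.6,0,0,0,0,0,12]'

```text
t: 52.75
eef_pos: [0.4831, -0.154, 0.1646]
eef_rot: [1.282, 1.162, -1.291]
contact_force: [1.2, -0.3, -0.7]
grip_width: 0.0167
```

Run:
```python
from plan import *
s,e,Rm=st();print(e,s['grip_width'])
p=TC-.01*A+.02*B;p[2]=.17;go(p,-7)
```

```text
[ 0.48308502 -0.15398681  0.16463912] 0.01672375991995017
shift [-0.1   0.6  -5.87] turn [0.1  0.01 0.04]
```

step_arm --moves '[-0.1,0.1,-0.8,0,0,0,12,0,0.1,-0.9,0,0,0,12,0,0.1,-0.9,0,0,0,12,0,0.1,-1,0,0,0,12,0,0.1,-1,0,0,0,12,0,0.1,-0.9,0,0,0,12,0,0,0,0,0,0,12,0,0,0,0,0,0,12]'

```text
t: 53.75
eef_pos: [0.56, 0.1777, 0.1745]
eef_rot: [1.288, 1.148, -1.285]
contact_force: [-1.2, -0.5, -0.2]
grip_width: 0.0168
```

Run:
```python
from plan import *
s,e,Rm=st();print(e,s['grip_width'])
p=TC-.01*A+.022*B;p[2]=.045;go(p,-7);save(cams.snapshot('wrist'),'w31')
```

```text
[0.55995712 0.17768548 0.17449022] 0.016844572082141268
shift [ 2.16 -0.09 -0.25] turn [ 0.08  0.03 -0.04]
```

View pics/w31.png

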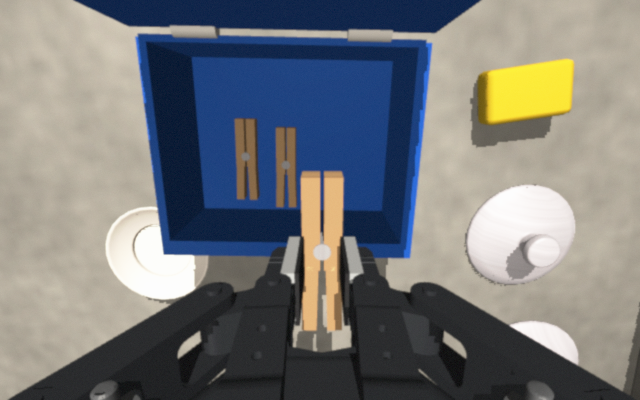

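step_arm --moves '[0.3,-0.05,-0.25,0.08,0,0,12,0.6,0,0,0,0,0,12,0.7,0,0,0,0,0,12,0.5,0,0,0,0,0,12,0,0,0,0,0,0,12,0,0,0,0,0,0,32,0,0,0,0,0,0,36,0,0,0,0,0,0,36]'

```text
t: 54.8
eef_pos: [0.5639, 0.1833, 0.0512]
eef_rot: [1.314, 1.128, -1.299]
contact_force: [0.4, 0.8, -0.0]
grip_width: 0.036
```

Run:
```python
from plan import *
s,e,Rm=st();print(e,s['grip_width'],s['contact_force'])
p=np.array([.6,-.14,.22]);go(p,-28)
save(cams.snapshot('wrist'),'w32')
```

```text
[0.56391082 0.18329643 0.051202  ] 0.03598382608104358 [ 4.46493520e-01  8.47978888e-01 -3.06961692e-04]
shift [-2.78  1.37  5.26] turn [ 2.02 -0.   -0.09]
```

View pics/w32.png

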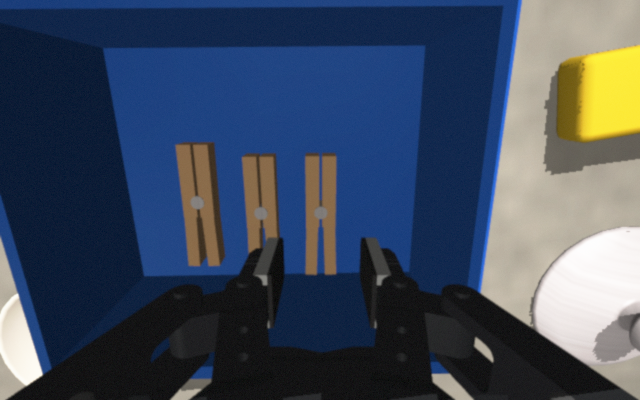

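step_arm --moves '[-0.9,0,0,0,0,0,36,-0.9,0,0,0,0,0,36,-0.7,0.2,0.6,0,0,0,36,-0.2,0.3,0.9,0,0,0,36,0,0.3,0.9,0,0,0,36,0,0.3,0.9,0,0,0,36,0,0.2,0.9,0,0,0,36,0,0,0.9,0,0,0,36]'

```text
t: 55.85
eef_pos: [0.6041, -0.1334, 0.2291]
eef_rot: [1.313, 1.121, -1.278]
contact_force: [0.8, 0.6, 0.2]
grip_width: 0.036
```

step_arm --moves '[0,0,0,0.7,0,0,36,0,0,0,0.7,0,0,36,0,0,0,0.7,0,0,36,0,0,0,0,0,0,36,0,0,0,0,0,0,36,0,0,0,0,0,0,36,0,0,0,0,0,0,36,0,0,0,0,0,0,36]'

```text
t: 56.85
eef_pos: [0.6046, -0.1386, 0.2329]
eef_rot: [1.588, 0.899, -1.537]
contact_force: [-0.6, 0.2, 0.4]
grip_width: 0.0363
```

Run:
```python
from plan import *
s,e,Rm=st();print(e)
c=cams.calibration('wrist');im=cams.snapshot('wrist');pegs(im,c);save(im,'w33')
go([.623,-.2,.04],-28)
```

```text
[ 0.60462716 -0.13864768  0.23291036]
px [352. 201.] pos [ 0.6233 -0.1996  0.014 ] len 0.0819 0.0204 yaw long 62.900000000000006
shift [3.23 0.64 0.78] turn [-0.09 -0.06 -0.21]
```

View pics/w33.png

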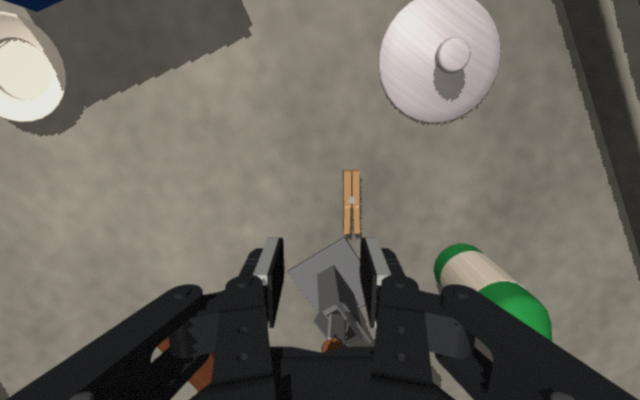

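step_arm --moves '[0.2,0.6,0.5,0,0,0,36,0.3,0.04,0.28,-0.09,-0.06,-0.21,36,0.7,0,0,0,0,0,36,0.8,0,0,0,0,0,36,0.8,0,0,0,0,0,36,0.4,0,0,0,0,0,36,0,0,0,0,0,0,36,0,0,0,0,0,0,36]'

```text
t: 57.9
eef_pos: [0.6209, -0.2016, 0.0392]
eef_rot: [1.56, 0.934, -1.553]
contact_force: [0.0, -0.6, -0.2]
grip_width: 0.036
```

Run:
```python
from plan import *
s,e,Rm=st();print(e,s['contact_force'])
c=cams.calibration('wrist');im=cams.snapshot('wrist');pegs(im,c);save(im,'w34')
go([.623,-.2,-.0105],-27.5)
```

```text
[ 0.62087819 -0.20159024  0.03917315] [ 0.03295754 -0.57015149 -0.19153744]
px [321. 215.] pos [ 0.623  -0.1998  0.014 ] len 0.082 0.0187 yaw long 63.3
shift [ 0.83  0.01 -0.04] turn [-0.04 -0.   -0.03]
```

View pics/w34.png

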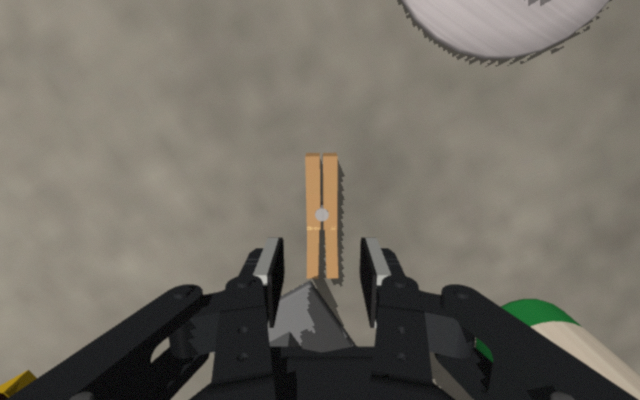

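step_arm --moves '[0.2,0,-0.05,0,0,0,36,0.35,0,0,0,0,0,34,0.25,0,0,0,0,0,32,0.04,0,0,0,0,0,30,0,0,0,0,0,0,30,0,0,0,0,0,0,30,0,0,0,0,0,0,30,0,0,0,0,0,0,30]'

```text
t: 58.95
eef_pos: [0.6257, -0.1999, -0.0107]
eef_rot: [1.562, 0.928, -1.548]
contact_force: [0.1, 0.5, 0.2]
grip_width: 0.0298
```

Run:
```python
from plan import *
s,e,Rm=st();print(e,s['contact_force'])
go([.623,-.2,-.0105],-27.5)
```

```text
[ 0.62570964 -0.19992315 -0.0107145 ] [0.06211417 0.45597966 0.17280387]
shift [-0.   -0.04  0.02] turn [-0.03 -0.01 -0.07]
```

step_arm --moves '[0,-0.04,0,0,0,-0.07,24,0,0,0,0,0,0,12,0,0,0,0,0,0,12,0,0,0,0,0,0,12,-0.5,0,0,0,0,0,12,-0.9,0,0,0,0,0,12,-0.9,0,0,0,0,0,12,-0.6,0,0,0,0,0,12]'

```text
t: 59.95
eef_pos: [0.6197, -0.1976, 0.1624]
eef_rot: [1.555, 0.95, -1.566]
contact_force: [0.2, 0.1, -0.4]
grip_width: 0.0174
```

Run:
```python
from plan import *
s,e,Rm=st();print(e,s['grip_width'])
p=TC-.01*A+.055*B;p[2]=.17;go(p,-7);print(p)
```

```text
[ 0.61972842 -0.19757412  0.16239814] 0.01744691553156252
shift [-0.09 -3.44 -5.45] turn [-2.08 -0.01  0.07]
[0.59007134 0.18817172 0.17      ]
```

step_arm --moves '[-0.1,-0.44,-0.7,0,0,0,12,0,-0.5,-0.8,0,0,0,12,0,-0.5,-0.8,0,0,0,12,0,-0.5,-0.8,0,0,0,12,0,-0.5,-0.8,0,0,0,12,0,-0.5,-0.8,0,0,0,12,0,-0.5,-0.7,0,0,0,12,0,0,0,-0.7,0,0,12]'

```text
t: 60.95
eef_pos: [0.5927, 0.1947, 0.1763]
eef_rot: [1.477, 1.014, -1.467]
contact_force: [0.2, 0.1, -0.9]
grip_width: 0.0175
```

step_arm --moves '[0,0,0,-0.7,0,0,12,0,0,0,-0.7,0,0,12,0,0,0,0,0,0,12,0,0,0,0,0,0,12,0,0,0,0,0,0,12,0,0,0,0,0,0,12,0,0,0,0,0,0,12,0,0,0,0,0,0,12]'

```text
t: 61.95
eef_pos: [0.5915, 0.196, 0.1754]
eef_rot: [1.296, 1.153, -1.289]
contact_force: [0.0, -0.8, 0.6]
grip_width: 0.0173
```

Run:
```python
from plan import *
s,e,Rm=st();print(e,s['grip_width'])
p=TC-.01*A+.055*B;p[2]=.05;go(p,-7);print(p);save(cams.snapshot('wrist'),'w35')
```

```text
[0.5914506  0.19598664 0.17540671] 0.017288848104568186
shift [ 2.09 -0.01  0.14] turn [ 0.05 -0.02 -0.02]
[0.59007134 0.18817172 0.05      ]
```

View pics/w35.png

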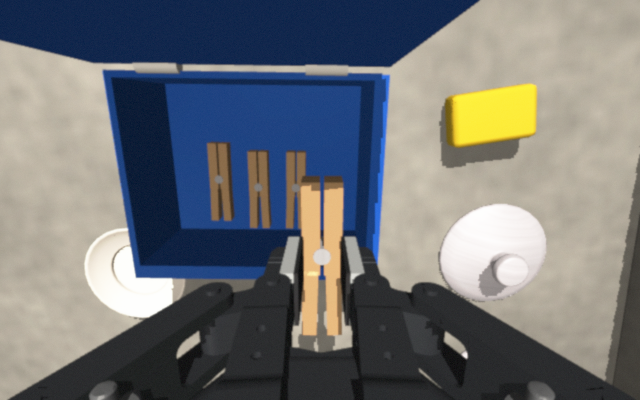

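step_arm --moves '[0.4,0,0.14,0,0,0,12,0.6,0,0,0,0,0,12,0.6,0,0,0,0,0,12,0.4,0,0,0,0,0,12,0,0,0,0,0,0,12,0,0,0,0,0,0,28,0,0,0,0,0,0,30,0,0,0,0,0,0,30]'

```text
t: 63.0
eef_pos: [0.596, 0.1889, 0.0579]
eef_rot: [1.303, 1.147, -1.28]
contact_force: [0.0, -0.5, 0.0]
grip_width: 0.03
```

Run:
```python
from plan import *
s,e,Rm=st();print(e,s['grip_width'],s['contact_force'])
save(cams.snapshot('wrist'),'w36')
```

```text
[0.59600599 0.18892384 0.05793496] 0.029995411595265767 [ 0.00343725 -0.54204105  0.03675579]
```

View pics/w36.png

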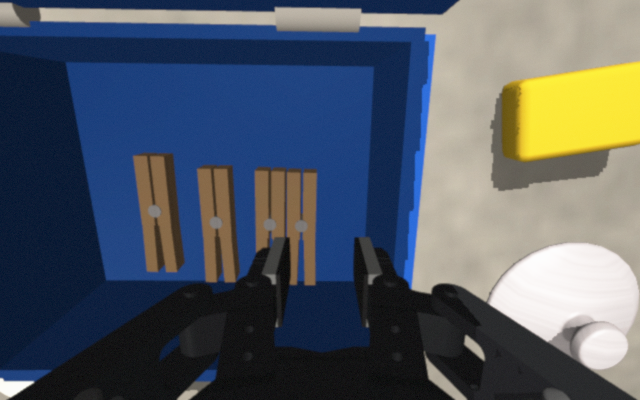

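step_arm --moves '[-0.9,0,0,0,0,0,30,-0.9,0,0,0,0,0,30,-0.9,0,0.5,0,0,0,30,-0.9,0,0.9,0,0,0,30,-0.4,0,0.9,0,0,0,30,0,0,0.9,0,0,0,30,0,0,0.9,0,0,0,30,0,0,0,0,0,0,30]'

```text
t: 64.05
eef_pos: [0.5682, -0.053, 0.3004]
eef_rot: [1.305, 1.136, -1.269]
contact_force: [-0.0, 0.7, -1.2]
grip_width: 0.03
```

Run:
```python
from plan import *
s,e,Rm=st();print(e,s['grip_width'],s['t'])
save(cams.snapshot('top'),'t36');save(cams.snapshot('side'),'s36')
```

```text
[ 0.56819222 -0.05297014  0.30043345] 0.029991541531967144 64.05
```

View pics/t36.png

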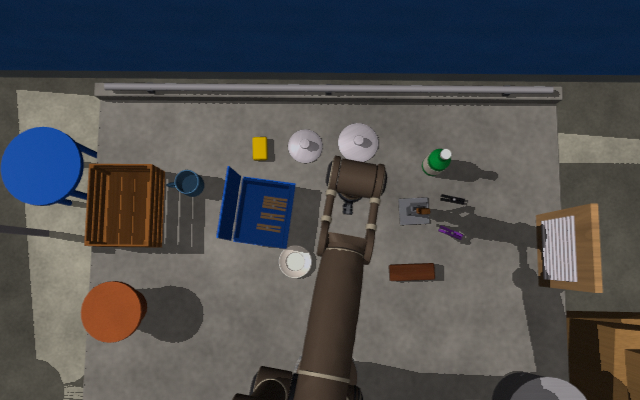

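View pics/s36.png

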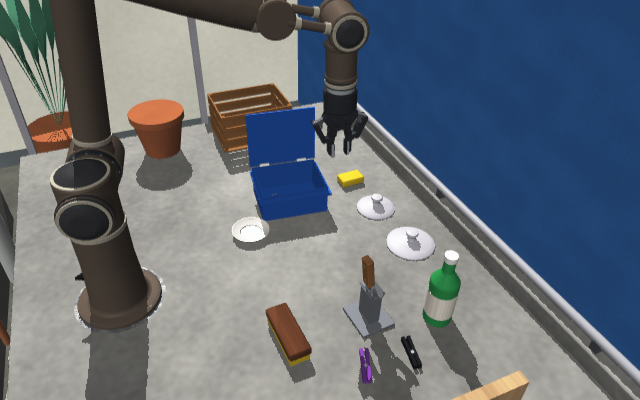

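Run:
```python
from plan import *
H=LIP+.178*A
p=H+.055*A;p[2]=.35;print(p);go(p,-7)
s,e,Rm=st();print(ik(p,down(np.radians(-7)),s['q']))
q=p.copy();q[2]=.21;print(ik(q,down(np.radians(-7)),s['q']))
```

```text
[0.55439556 0.35026325 0.35      ]
shift [-0.82 -0.93 -6.61] turn [ 0.08 -0.04 -0.15]
(array([4.97113834e-01, 2.81660518e-01, 1.38621067e+00, 5.89601171e-14,
       1.47372147e+00, 6.19286881e-01]), np.float64(1.0690698567908955e-12))
(array([4.97113834e-01, 3.65647255e-01, 1.55449898e+00, 1.13073231e-13,
       1.22144642e+00, 6.19286881e-01]), np.float64(2.998984951790624e-12))
```

step_arm --moves '[-0.7,0,0,0.08,-0.04,-0.15,0,-0.3,-0.1,-0.7,0,0,0,0,0,-0.1,-0.9,0,0,0,0,0,-0.2,-0.9,0,0,0,0,0,-0.2,-0.9,0,0,0,0,0,-0.2,-0.9,0,0,0,0,0,-0.1,-0.9,0,0,0,0,0,0,-0.9,0,0,0,0]'

```text
t: 65.15
eef_pos: [0.5524, 0.3419, 0.3625]
eef_rot: [1.295, 1.158, -1.29]
contact_force: [1.8, 0.1, 1.4]
grip_width: 0.0
```

Run:
```python
from plan import *
H=LIP+.178*A
p=H+.055*A;p[2]=.35;s,e,Rm=st();print(e,(e-H)@A,(e-H)@B,s['grip_width']);go(p,-7)
save(cams.snapshot('side'),'s37',(180,40,420,240),3)
```

```text
[0.55242529 0.34192865 0.36249896] 0.04648740830692108 -0.0009398447206726852 2.7245510696754228e-05
shift [ 0.21  0.02 -0.14] turn [ 0.06 -0.03  0.  ]
```

View pics/s37.png

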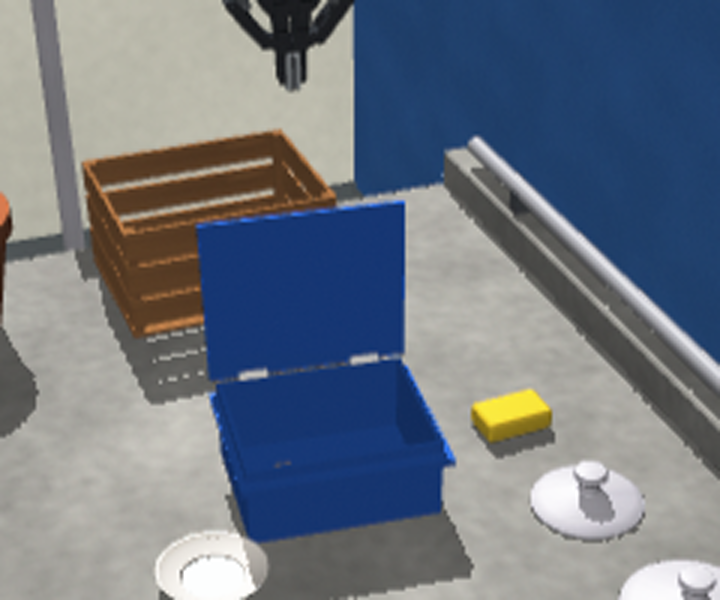

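step_arm --moves '[0,0,-0.14,0,0,0,0,0.6,0,0,0,0,0,0,0.8,0,0,0,0,0,0,0.8,0,0,0,0,0,0,0.4,0,0,0,0,0,0,0,0,0,0,0,0,0,0,0,0,0,0,0,0,0,0,0,0,0,0,0]'

```text
t: 66.2
eef_pos: [0.5498, 0.3681, 0.205]
eef_rot: [1.295, 1.172, -1.272]
contact_force: [-0.5, -0.4, -0.7]
grip_width: 0.0
```

Run:
```python
from plan import *
H=LIP+.178*A
s,e,Rm=st();print(e,(e-H)@A,s['contact_force']);p=H+.055*A;p[2]=.21;go(p,-7);save(cams.snapshot('wrist'),'w38')
```

```text
[0.54981248 0.36809616 0.20497963] 0.07214144700937923 [-0.51559587 -0.44692507 -0.71987282]
shift [-0.09  0.11  0.29] turn [ 0.14 -0.1  -0.  ]
```

View pics/w38.png

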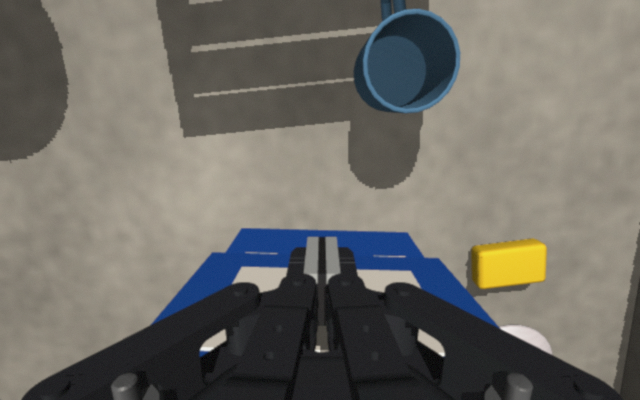

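step_arm --moves '[0,0,0.3,0.1,-0.1,0,0,0,0,0.35,0,0,0,0,0,0,0.35,0,0,0,0,0,0,0.35,0,0,0,0,0,0,0.35,0,0,0,0,0,0,0.35,0,0,0,0,0,0,0.3,0,0,0,0,0,0,0,0,0,0,0]'

```text
t: 67.25
eef_pos: [0.5339, 0.2182, 0.2078]
eef_rot: [1.302, 1.148, -1.291]
contact_force: [-0.5, 0.1, -0.5]
grip_width: 0.0
```

Run:
```python
from plan import *
H=LIP+.178*A
s,e,Rm=st();print(e,(e-H)@A,s['contact_force'],s['grip_width']);p=H-.1*A;p[2]=.205;go(p,-7);save(cams.snapshot('wrist'),'w39')
save(cams.snapshot('side'),'s39',(180,40,420,240),3)
```

```text
[0.53385599 0.21822872 0.20780279] -0.07855350699539906 [-0.52005691  0.05122557 -0.48765783] 2.4576664547990828e-05
shift [0.05 0.07 0.36] turn [ 0.01 -0.02 -0.03]
```

View pics/w39.png

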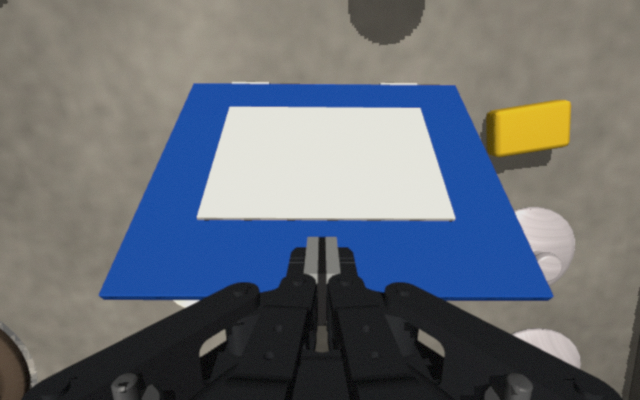

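View pics/s39.png

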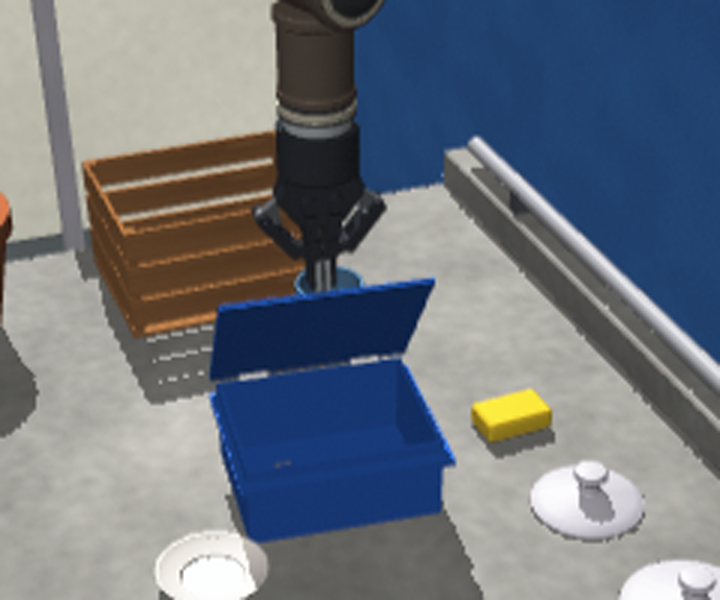

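step_arm --moves '[0.2,0,0.2,0,0,0,0,0.2,0,0.2,0,0,0,0,0.22,0,0.15,0,0,0,0,0.22,0,0.15,0,0,0,0,0.22,0,0.1,0,0,0,0,0.22,0,0.08,0,0,0,0,0.2,0,0,0,0,0,0,0,0,0,0,0,0,0]'

```text
t: 68.35
eef_pos: [0.5273, 0.1639, 0.1114]
eef_rot: [1.298, 1.15, -1.291]
contact_force: [-0.4, 0.5, 0.5]
grip_width: -0.0
```

Run:
```python
from plan import *
H=LIP+.178*A
s,e,Rm=st();print(e,(e-H)@A,s['contact_force'],s['grip_width'])
save(cams.snapshot('side'),'s40',(180,40,420,240),3)
```

```text
[0.52729848 0.16388263 0.11135507] -0.1332936784117928 [-0.42646561  0.53390651  0.47523761] -2.295626244091568e-05
```

View pics/s40.png

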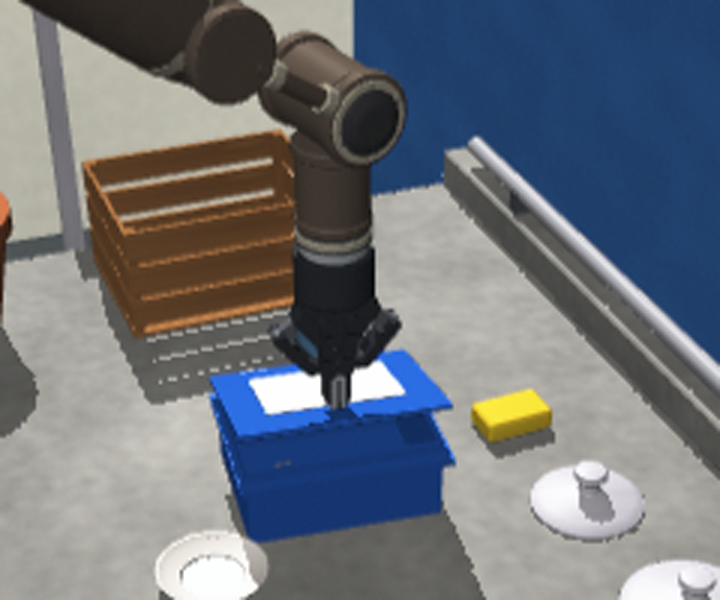

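step_arm --moves '[0.1,0,0.1,0,0,0,0,0.1,0,0,0,0,0,0,0.1,0,0,0,0,0,0,0.1,0,0,0,0,0,0,0.05,0,0,0,0,0,0,0,0,0,0,0,0,0,0,0,0,0,0,0,0,0,0,0,0,0,0,0]'

```text
t: 69.4
eef_pos: [0.5281, 0.1585, 0.0843]
eef_rot: [1.299, 1.149, -1.287]
contact_force: [0.5, 0.6, -0.0]
grip_width: -0.0002
```

Run:
```python
from plan import *
H=LIP+.178*A
s,e,Rm=st();print(e,(e-H)@A,s['contact_force'],s['grip_width'])
save(cams.snapshot('side'),'s41',(180,40,420,240),3)
```

```text
[0.52813712 0.15846963 0.08431216] -0.13856412299971738 [ 0.49648861  0.56008981 -0.02151641] -0.00017619038551209884
```

View pics/s41.png

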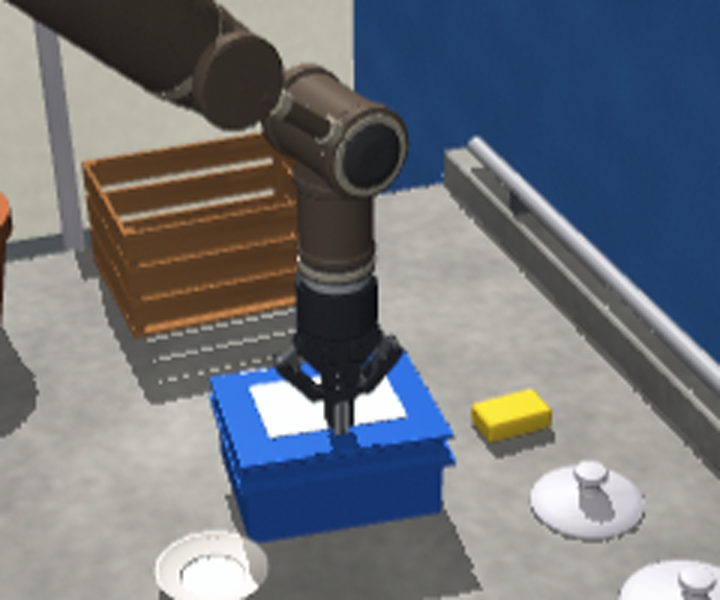

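step_arm --moves '[0.05,0,0,0,0,0,0,0,0,0,0,0,0,0,0.05,0,0,0,0,0,0,0,0,0,0,0,0,0,0.05,0,0,0,0,0,0,0,0,0,0,0,0,0,0,0,0,0,0,0,0,0,0,0,0,0,0,0]'

```text
t: 70.45
eef_pos: [0.5281, 0.1586, 0.0747]
eef_rot: [1.299, 1.149, -1.287]
contact_force: [0.7, -1.1, 0.5]
grip_width: -0.0002
```

Run:
```python
from plan import *
s,e,Rm=st();print(e,s['contact_force'])
```

```text
[0.52814377 0.15855128 0.07473187] [ 0.68064223 -1.058814    0.50543529]
```

step_arm --moves '[0.05,0,0,0,0,0,0,0,0,0,0,0,0,0,0.05,0,0,0,0,0,0,0,0,0,0,0,0,0,0.05,0,0,0,0,0,0,0,0,0,0,0,0,0,0.05,0,0,0,0,0,0,0,0,0,0,0,0,0]'

```text
t: 71.45
eef_pos: [0.5308, 0.1593, 0.0737]
eef_rot: [1.299, 1.149, -1.286]
contact_force: [0.0, -0.4, -0.1]
grip_width: 0.0001
```

Run:
```python
from plan import *
s,e,Rm=st();print(e,s['contact_force'])
save(cams.snapshot('side'),'s42',(240,130,350,230),7)
```

```text
[0.53076125 0.15925336 0.07367322] [ 0.0145387  -0.39368021 -0.06288618]
```

View pics/s42.png

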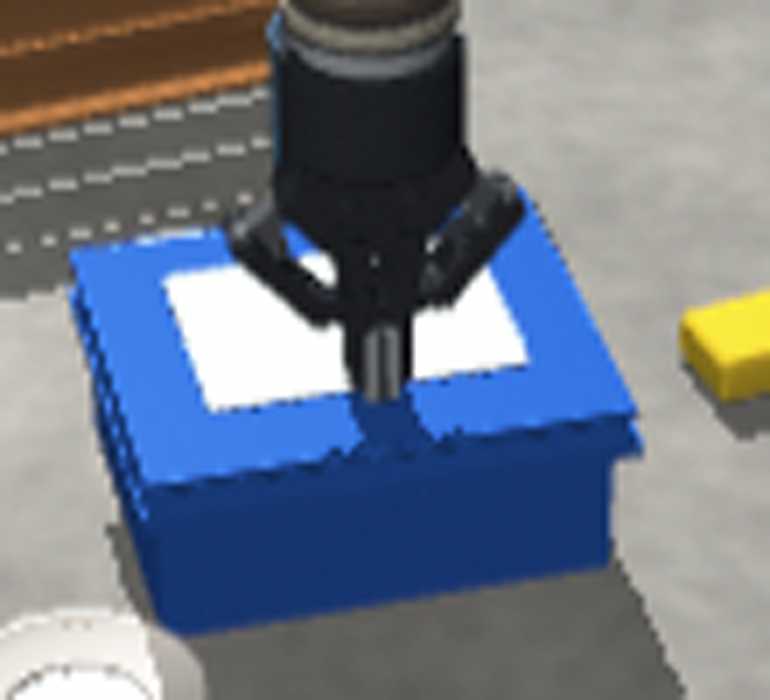

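step_arm --moves '[-0.3,0,0,0,0,0,0,-0.9,0,0,0,0,0,0,-0.9,0,0,0,0,0,0,-0.9,0,0,0,0,0,0,-0.9,0,0.5,0,0,0,0,0,0,0.9,0,0,0,0,0,0,0.9,0,0,0,0,0,0,0,0,0,0,0]'

```text
t: 72.5
eef_pos: [0.5135, 0.0186, 0.3165]
eef_rot: [1.298, 1.145, -1.282]
contact_force: [0.5, 0.5, -0.1]
grip_width: 0.0
```

step_arm --moves '[0,-0.9,0.3,0,0,0,0,0,-0.9,0.3,0,0,0,0,0,-0.6,0,0,0,0,0,0,0,0,0,0,0,0,0,0,0,0,0,0,0,0,0,0,0,0,0,0,0,0,0,0,0,0,0,0,0,0,0,0,0,0]'

```text
t: 73.5
eef_pos: [0.3654, 0.002, 0.3134]
eef_rot: [1.299, 1.15, -1.279]
contact_force: [-0.3, 0.3, 0.1]
grip_width: -0.0001
```

Run:
```python
from plan import *
s,e,Rm=st();print(e,s['t'])
a=cams.snapshot('side');b=cams.snapshot('top');save(a,'s43');save(b,'t43',(180,100,480,300),2.5);save(a,'s43c',(240,140,340,230),7)
for n,im in(('side',a),('top',b)):
    o=cv2.imread(f'pics/{n}0.png')[:,:,::-1];d=cv2.absdiff(o,im).max(2)>40
    cv2.imwrite(f'pics/d{n}.png',d.astype(np.uint8)*255)
T=cams.calibration('top');h=cv2.cvtColor(b,cv2.COLOR_RGB2HSV);m=cv2.inRange(h,(105,150,80),(125,255,255));z=m*0;z[165:260,225:310]=m[165:260,225:310]
c=max(cv2.findContours(z,0,2)[0],key=cv2.contourArea);print(cv2.boxPoints(cv2.minAreaRect(c)))
```

```text
[0.36540168 0.00195852 0.31336578] 73.5
[[231.17995 240.74002]
 [240.51997 175.36002]
 [295.12    183.16   ]
 [285.77997 248.54001]]
```

View pics/t43.png

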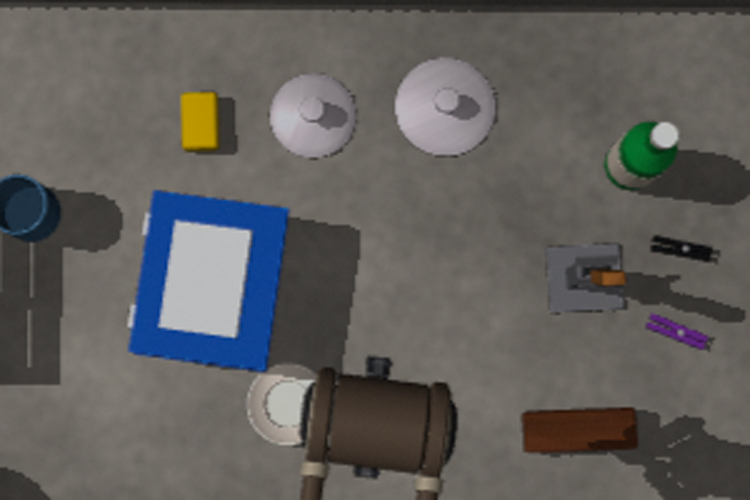

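View pics/s43c.png

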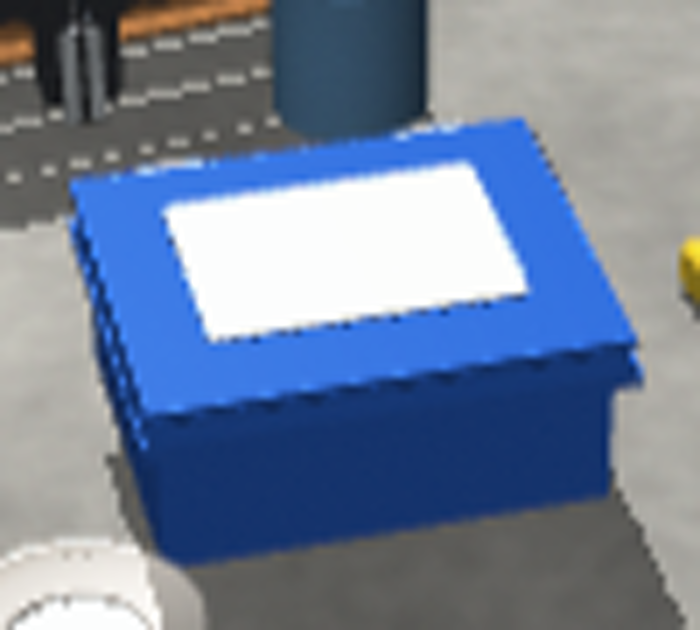

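View pics/s43.png

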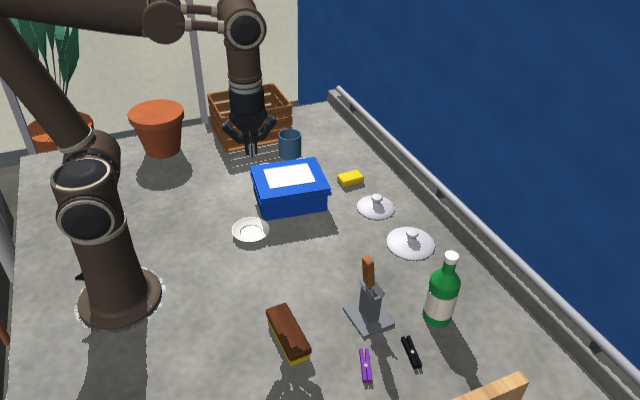

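View pics/dtop.png

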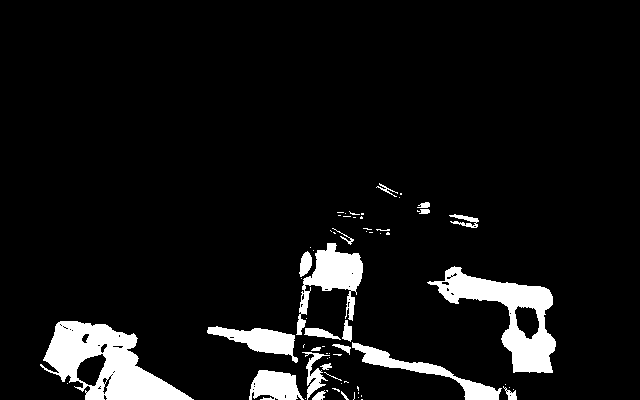

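Run:
```python
from plan import *
a=cv2.imread('pics/s43.png')[:,:,::-1];save(a,'s43h',(330,240,430,350),6)
S=cams.calibration('side');
for p in([.539,-.292,.205],[.552,-.292,.205]):print((proj(S,p)-[330,240])*6)
```

```text
[239.52750499 104.08141426]
[270.67333491  94.7270666 ]
```

View pics/s43h.png

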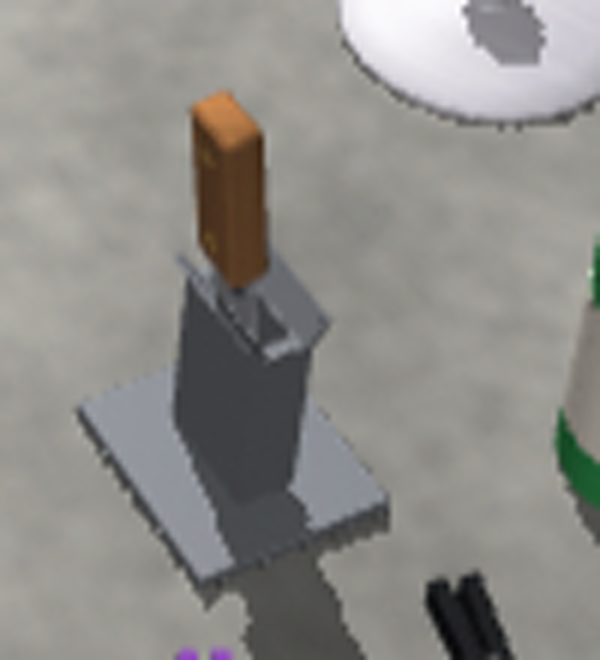

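The scraper is seated at the right height, with a slight lean. Handing in.

Run:
```python
from bench import arm
print(arm.sign_off())
```

```text
the job is handed in; nothing more can be done
None
```

The job is done and handed in at about 74 s, well inside the 210 s limit. `sign_off` gives no verdict, so what follows rests on my own checks.

**What I did**
- Pulled the scraper out of the holder with the lid still shut, slid the blade about 11 mm under the lip and lifted the lid on the blade alone. I then swung it to about 1.6 rad.
- Put the scraper back in its slot and placed all four wooden pegs in the tub. The black and purple ones were left on the ledge.
- Pushed the lid shut with closed fingers and backed the arm clear.

**Last checks**
- **Lid:** its outline in the top view is pixel-identical to the first shut picture, and the side view matches too.
- **Pegs:** the last pictures before closing show four pegs lying in the tub. No other wooden peg was visible on the ledge.
- **Scraper:** it stands blade down in the slot with a slight lean of about 0.1 rad, which I judged by eye.
- **Bystanders:** comparing the top picture with the first one shows nothing else moved where the view was clear. The arm covered part of that view, including an edge of the saucer, which looked unmoved in the side view.

**What disagreed**
- The first two closings on the first peg missed. The fingertips sit about 12 mm higher than the reported TCP, so I grasped 10 mm lower after that.
- The top camera read x about 7 mm low compared with the wrist and side cameras, so I used the wrist camera for positions.
- The scraper tipped over to the other side of its slot between the first pictures and the grasp, so I measured it again first.
- The force reading stayed near zero while I pressed the lid shut. I judged it closed from the pictures and from the arm no longer moving down.

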